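# Recharge the clay plug feeder

### The arm

A 6-joint arm with a two-finger parallel gripper is mounted at the origin on the work surface. World frame = base frame: x ahead of the robot, y to its left, z up, the work surface at z = 0. Lengths are in m, angles in rad, forces in N, time in s.
With the tool pointing down it reaches from about 0.375 to 0.9 m from the base axis. Payload 3.1 kg.
Tool frame: the origin (TCP) lies at the very end of the fingers, on their centre line; the grasp point (between the pads) lies 19 mm behind it; z points along the fingers, y is the direction in which the jaws open and shut (so a half turn about z gives the same grasp; the last joint's range is limited). The gripper opens to 85 mm and grips with 20 to 120 N. Pads are 22 mm wide; open, the fingers measure 114 mm over their backs; the gripper's body (76 mm by 85 mm) begins 54 mm behind the grasp point. The pads swing forward as they close: fully open they stand 13 mm farther back than shut.
Start: joints at [1.058, 0.527, 1.433, -0, 1.181, -0.178], TCP at [0.205, 0.59, 0.211] pointing down, gripper open.
Joint ranges: [-3.08, 3.08], [-0.75, 2.2], [0.22, 2.44], [-1.43, 4.57], [0, 2.65], [-2.85, 2.85]. Speed limits (rad/s): [2.79, 2.79, 3.14, 3.14, 3.14, 3.14].

### API

Orientations are given as a unit quaternion [x, y, z, w].
In Python, from station import manip gives the robot as it stands.
- The arm moves only by the tool send_rows, never from a script. Its argument "motion" is a list of rows, each an object with "gripper": the finger opening in mm, from 0 to 85.4; "travel": the shift along the tool's x, y, z in mm, a list of three; "rotation": the turn, a rotation vector about the tool's x, y, z in degrees, a list of three. In form: [{"gripper": gripper, "travel": [x, y, z], "rotation": [ax, ay, az]}, ...]. A call has 1 to 12 rows; each row shifts and turns the commanded pose from where the row before left it, along the tool's axes as they then stand; what a row does not reach is not made up. A row lasts 1/12 s, in which the tool goes at most 41.7 mm and 7.16 degrees, less where a joint would pass 70% of its speed; a pose out of reach is approached as far as the arm can. A call is refused whole if a number of a shift passes 41.7 or a number of a turn 7.16, either way. A call with a gripper value outside its range is refused whole. The fingers move at their own pace and stop on an object; "newtons" is the grip in N (left out, the last holds). Time passes only in rows, so rows that do not move let the fingers close. It gives the time, the measured TCP pose, the force and the opening at its end, in the units of the state.
- manip.sense(): the state, without advancing time (a new reading comes with each control period).
- manip.snapshot(name): name is "side" or "top" or "wrist"; returns the picture (400x640x3 uint8, red, green, blue); there is no depth.
- manip.calibration(name): a dict with "fx", "fy", "cx", "cy" (pixels), "cam_to_world" (4x4, takes a point from camera to world coordinates). Camera axes: x right, y down, z forward; pixel columns grow to the right and rows downward; lengths in m; the calibration is good to about 2 mm. The wrist camera is an equidistant fisheye: a pixel r from the principal point sees the ray r / f radians off the axis. A picture is of the moment at which its call begins: read the wrist's pose just before it. calibration takes no time and is no camera call; for the wrist camera it gives the pose at the moment of the call.
- manip.sign_off(): hands the job in, once; it reports no verdict.
The state is a dict: "t": time; "q": joint angles; "qd": joint speeds; "tau": joint torques, N m; "tcp_pos": TCP position; "tool_rot": TCP orientation; "force": force on the tool from outside, world axes, zero at the start; "ft_torque": the same for the moment, N m; "finger_gap": opening from 0.0 (shut) to 1.0 (fully open).
Only numpy, scipy, OpenCV 4.12 (cv2) and the standard library are available. Lean on these libraries where they do the work, as an engineer would, in place of code of your own. Each camera call takes 0.05 s, during which the arm holds its last target. There are 200 camera calls.

### The job

First shut and lock the feeder's outlet gate: turn the black cam knob clockwise (seen from above) until the sprung brass follower drops fully into the notch of the steel cam. Then gather all the terracotta plugs from the bench into the steel scoop, and only when it holds them all carry the scoop to the feeder and tip them into its hopper, and if one goes astray put it into the hopper too. Finally set the scoop back down level on its rubber mat, leaving the other glassware and things on the bench where they are.

Things in the scene. Friction and masses are not known exactly. Their poses are not given: they have to be found in the camera images.
- feeder: plug feeder, fixed: open-topped square aluminium hopper. Origin on the bench under the hopper's centre; hopper 150 mm square inside along x and y, walls 3 mm, rim 135 mm and inner floor 59 mm above the bench; 70 mm square outlet in the floor, a steel gate plate on the cam swings under it as the cam turns. The cam knob's upright axis stands 155 mm away on the feeder's -y side, on a grey plinth
- cam_grip (a point): where to grip the cam knob: on its upright axis, 117 mm above the bench. Black grip bar 50 mm long (along this point's x), 14 mm thick (its y), 99 to 135 mm above the bench; under it a 36 mm hub (89 to 99 mm) and the steel cam disc, 90 mm in diameter, 75 to 89 mm above the bench. The axes turn with the knob
- cam (a joint): angle of the cam knob, rad, growing clockwise seen from above; starts between 0 and 1.0. The notch meets the follower at 2.2, with about 0.06 rad of play. Turning takes about 0.15 Nm; once the follower is in, the notch's square walls block it both ways: do not force it. The gate plate, 86 mm square, sweeps round on the robot's side at 50 to 55 mm above the bench
- follower (a joint): travel of the sprung brass follower in m: about 0 while it rides on the rim of the cam, 0.0085 when it is fully down in the notch (over 0.006 counts as in). Pushed inwards by a spring of about 5 N by itself
- follower_tail (a point): the outer end of the brass follower, a 20 mm round button on the side of the cam disc towards the feeder's +x, 113 mm from the knob's axis at the start, 82 mm above the bench; it moves 8.5 mm towards the knob when the follower drops
- scoop: loose steel scoop, 0.3 kg: floor 160 mm long (x), 120 mm wide (y), 3 mm thick; walls 38 mm high at the back (-x) and sides, open at the front (+x), where the last 20 mm of floor rise 4 mm. Origin at the middle of its underside, z up. A black cross bar bridges it. At the start it stands on the mat, open front towards world +y give or take 0.45 rad
- scoop_bar (a point): the middle of the scoop's cross bar, the handle: 20 mm behind the scoop's origin and 73 mm above its underside; the bar runs along the scoop's y, 128 mm long, 14 mm thick (along the scoop's x) and 26 mm high; 60 mm are free between its underside and the scoop's underside
- mat: flat grey rubber mat fixed to the bench, 190 mm (x) by 220 mm (y), 3 mm thick, where the scoop stands and belongs; origin at the middle of its underside
- plug0: a glazed terracotta clay plug, a plain cylinder 28 mm in diameter and 32 mm tall, 30 g; origin at its centre, z along its axis; at the start it stands on end somewhere on the bench. Of plug0 to plug5 four to six are present. Slides on the scoop's steel at about 20 degrees of slope
- plug1: a glazed terracotta clay plug, a plain cylinder 28 mm in diameter and 32 mm tall, 30 g; origin at its centre, z along its axis; at the start it stands on end somewhere on the bench. Of plug0 to plug5 four to six are present. Slides on the scoop's steel at about 20 degrees of slope
- plug2: a glazed terracotta clay plug, a plain cylinder 28 mm in diameter and 32 mm tall, 30 g; origin at its centre, z along its axis; at the start it stands on end somewhere on the bench. Of plug0 to plug5 four to six are present. Slides on the scoop's steel at about 20 degrees of slope
- plug3: a glazed terracotta clay plug, a plain cylinder 28 mm in diameter and 32 mm tall, 30 g; origin at its centre, z along its axis; at the start it stands on end somewhere on the bench. Of plug0 to plug5 four to six are present. Slides on the scoop's steel at about 20 degrees of slope
- plug4: a glazed terracotta clay plug, a plain cylinder 28 mm in diameter and 32 mm tall, 30 g; origin at its centre, z along its axis; at the start it stands on end somewhere on the bench. Of plug0 to plug5 four to six are present. Slides on the scoop's steel at about 20 degrees of slope
- plug5: a glazed terracotta clay plug, a plain cylinder 28 mm in diameter and 32 mm tall, 30 g; origin at its centre, z along its axis; at the start it stands on end somewhere on the bench. Of plug0 to plug5 four to six are present. Slides on the scoop's steel at about 20 degrees of slope
- jar: bystander: small amber glass jar, 40 mm in diameter, 60 mm tall, among the plugs; origin under its centre
- beaker: bystander: glass beaker, 60 mm in diameter, 75 mm tall; origin under its centre
- dishes: bystander: stack of clear dishes, 88 mm in diameter, 37 mm tall; origin under its centre
- seedling: bystander: seedling in a white pot, 62 mm in diameter, 50 mm tall, about 90 mm with its leaves; origin under its centre
- tipbox: bystander: blue box with a clear lid, 85 by 120 mm, 57 mm tall; origin under its centre
Mind the look-alikes: they are no part of the job. Leave any blue or purple look-alike of the plug3 alone.

How it is judged:
By the outcome, as a careful person would: the job done as asked, in the order asked, and still so for the second after the job is handed in, with the robot touching nothing.
Of plug0, plug1, plug2, plug3, plug4, plug5 only 4 to 6 are there at a start; the rules pass over those that are not, and their reading is None.
At some moment in a run one of plug0, plug1, plug2, plug3, plug4, plug5 may be knocked a few centimetres aside while the robot is not near it.
It also fails if it takes over 210 s, if anything falls off the work surface, if the arm or the gripper's body presses on something with over 40 N, if the wrist force passes 120 N, or if a joint passes its speed limit or range.

## Working session

There is one attempt and no reset: what is moved stays moved. The work goes in short steps, Python scripts to look and compute and a tool call to move; the robot and the scene stay as the last step left them, time stands still between calls to the robot, and variables do not carry over. Pictures are saved under pics/ and viewed, about 12 in all and at most 16, crops included, and the job is handed in when it is done.

Besides the shell and the picture viewer there is one more tool, called after ">>>" by a JSON object that holds its "method" and its "body". send_rows: Moves the arm, as the interface text tells. Its arguments: {"type":"object","properties":{"motion":{"type":"array","items":{"type":"object","properties":{"gripper":{"type":"number"},"travel":{"type":"array","items":{"type":"number"}},"rotation":{"type":"array","items":{"type":"number"}}}}},"newtons":{"type":"number"}},"required":["motion"]}

```bash
mkdir -p pics; ls; cat > h.py <<'E'
import numpy as np, cv2
from scipy.spatial.transform import Rotation as R
from station import manip
def snap(n,f=None):
    im=manip.snapshot(n)
    if f: cv2.imwrite('pics/'+f,im[:,:,::-1])
    return im
def ray(n,u,v,c=None):
    c=c or manip.calibration(n); T=np.array(c['cam_to_world'])
    x=(u-c['cx'])/c['fx'];y=(v-c['cy'])/c['fy']
    if n=='wrist':
        r=np.hypot(x,y); d=np.array([x/r*np.sin(r),y/r*np.sin(r),np.cos(r)]) if r>1e-9 else np.array([0,0,1.])
    else: d=np.array([x,y,1.])
    return T[:3,3],T[:3,:3]@d
def onz(n,u,v,z,c=None):
    o,d=ray(n,u,v,c); return (o+d*(z-o[2])/d[2])[:2]
def proj(n,p,c=None):
    c=c or manip.calibration(n); T=np.array(c['cam_to_world'])
    q=T[:3,:3].T@(np.array(p)-T[:3,3])
    if n=='wrist':
        a=np.arctan2(np.hypot(q[0],q[1]),q[2]);h=np.hypot(q[0],q[1]);q=np.array([q[0]/h*a,q[1]/h*a,1])
    return q[0]/q[2]*c['fx']+c['cx'],q[1]/q[2]*c['fy']+c['cy']
E
python3 - <<'E'
from h import *
for n in('top','side','wrist'):
    snap(n,n+'0.png');c=manip.calibration(n);print(n,c['fx'],c['cx'],c['cy'],np.round(c['cam_to_world'],3).tolist())
s=manip.sense();print({k:np.round(v,3) for k,v in s.items()})
E
```

```text
pics
top 420.6280398391257 321.7844905369918 195.93015605740467 [[-0.028, -0.992, 0.121, 0.479], [-1.0, 0.028, 0.002, -0.064], [-0.006, -0.121, -0.993, 1.151], [0.0, 0.0, 0.0, 1.0]]
side 410.5359961837137 319.1336168337388 204.1185287139355 [[0.896, -0.277, 0.346, 0.139], [-0.443, -0.533, 0.721, -1.005], [-0.015, -0.799, -0.601, 0.87], [0.0, 0.0, 0.0, 1.0]]
wrist 309.70691628693146 321.0567766564962 195.7014279893943 [[0.329, 0.893, 0.306, 0.127], [0.944, -0.31, -0.109, 0.617], [-0.002, 0.325, -0.946, 0.372], [0.0, 0.0, 0.0, 1.0]]
{'t': np.float64(0.15), 'q': array([ 1.058,  0.528,  1.434,  0.   ,  1.181, -0.178]), 'qd': array([-0.001, -0.001, -0.004, -0.001,  0.001,  0.   ]), 'tau': array([ 0.0000e+00, -4.4274e+01, -1.7827e+01, -0.0000e+00,  6.0000e-03,
       -0.0000e+00]), 'tcp_pos': array([0.205, 0.59 , 0.21 ]), 'tool_rot': array([ 0.167,  0.986, -0.001, -0.   ]), 'force': array([-1.295, -0.153, -0.284]), 'ft_torque': array([ 0.017,  0.026, -0.012]), 'finger_gap': np.float64(1.003)}
```

View pics/top0.png

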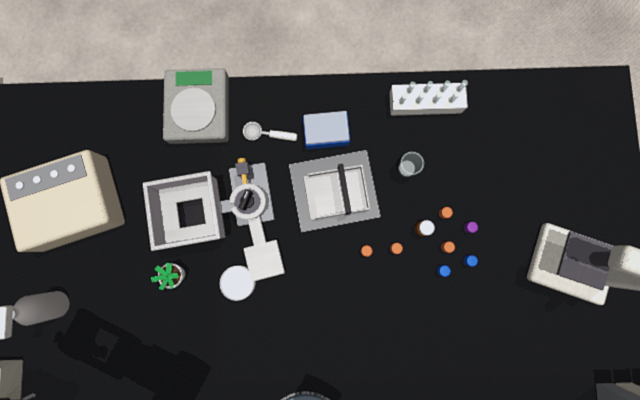

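View pics/side0.png

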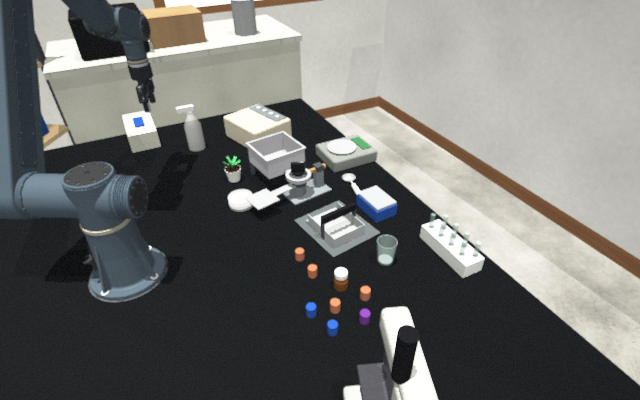

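```bash
cat > plugs.py <<'E'
from h import *
def plugs(n,im=None,lo=(4,110,70),hi=(17,255,255),z=None):
    im=snap(n) if im is None else im
    m=cv2.inRange(cv2.cvtColor(im,cv2.COLOR_RGB2HSV),lo,hi)
    k,l,s,c=cv2.connectedComponentsWithStats(m)
    return [(s[i][4],*np.round(c[i],1),*s[i][:4]) for i in range(1,k) if s[i][4]>25]
if __name__=='__main__':
    for n in('top','side'):
        for b in plugs(n): print(n,b,np.round(onz(n,b[1],b[2],.024),3))
E
python3 - <<'E'
from h import *
from plugs import plugs
im=cv2.imread('pics/top0.png')[:,:,::-1]; sd=cv2.imread('pics/side0.png')[:,:,::-1]
for n,i in(('top',im),('side',sd)):
    for b in plugs(n,i): print(n,[float(x) for x in b],np.round(onz(n,b[1],b[2],.028 if n=='top' else .02),3))
a=cv2.resize(im[140:300,130:390],None,fx=3,fy=3,interpolation=cv2.INTER_CUBIC)
cv2.imwrite('pics/c0.png',a[:,:,::-1])
hs=cv2.cvtColor(sd,cv2.COLOR_RGB2HSV)
for x,y in((300,255),(335,306),(341,282)):print(hs[y,x])
E
```

```text
top [136.0, 445.7, 212.3, 439.0, 206.0, 14.0, 13.0] [ 0.562 -0.391]
top [28.0, 418.6, 228.7, 417.0, 221.0, 7.0, 15.0] [ 0.521 -0.317]
top [133.0, 448.0, 246.6, 441.0, 241.0, 14.0, 12.0] [ 0.471 -0.392]
top [123.0, 396.2, 247.9, 390.0, 242.0, 13.0, 12.0] [ 0.472 -0.255]
top [116.0, 366.4, 250.5, 361.0, 245.0, 12.0, 12.0] [ 0.467 -0.176]
side [79.0, 159.1, 3.5, 154.0, 0.0, 11.0, 8.0] [0.69 3.8 ]
side [217.0, 275.8, 2.0, 255.0, 0.0, 58.0, 7.0] [1.744 3.255]
side [190.0, 214.5, 8.4, 197.0, 4.0, 34.0, 9.0] [1.124 3.281]
side [3895.0, 501.1, 183.1, 316.0, 97.0, 324.0, 181.0] [ 1.277 -0.177]
side [133.0, 299.3, 253.7, 294.0, 247.0, 11.0, 15.0] [ 0.468 -0.178]
side [140.0, 312.1, 270.5, 307.0, 263.0, 11.0, 16.0] [ 0.473 -0.257]
side [138.0, 340.4, 284.9, 334.0, 279.0, 14.0, 13.0] [ 0.518 -0.341]
side [156.0, 364.9, 292.6, 360.0, 285.0, 11.0, 16.0] [ 0.564 -0.394]
side [163.0, 334.8, 305.0, 329.0, 297.0, 12.0, 17.0] [ 0.472 -0.395]
[ 10 139 150]
[  9 141 219]
[ 13 171 112]
```

View pics/c0.png

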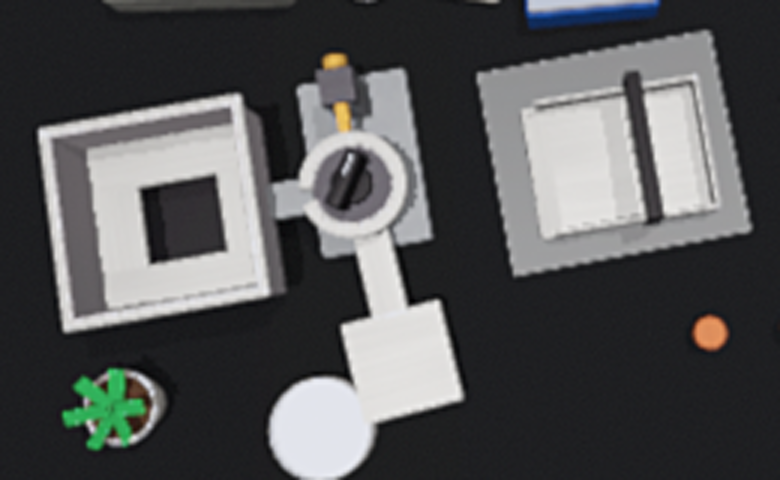

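```bash
cat > plan.py <<'E'
import sys
from h import *
def yawrot(a):  # tool down, tool y axis along world angle a (rad)
    y=np.array([np.cos(a),np.sin(a),0]);z=np.array([0,0,-1.]);return R.from_matrix(np.c_[np.cross(y,z),y,z])
def go(p,Rt=None):
    s=manip.sense();R0=R.from_quat(s['tool_rot']);Rt=Rt or R0
    rv=np.degrees((R0.inv()*Rt).as_rotvec())
    d=np.array(p)-s['tcp_pos']
    print('turn deg',np.round(rv,2),'then travel(mm, new axes)',np.round(Rt.inv().apply(d)*1000,1))
def near(a):  # yaw choice nearest to current, modulo half turn
    s=manip.sense();y=R.from_quat(s['tool_rot']).as_matrix()[:,1];c=np.arctan2(y[1],y[0])
    return c+(a-c+np.pi/2)%np.pi-np.pi/2
E
python3 - <<'E'
from plan import *
f=lambda a,z:np.array([onz('top',u/3+130,v/3+140,z) for u,v in a])
h=f([(40,128),(240,95),(270,297),(65,330)],.135);print('hop c',h.mean(0),'sides',np.linalg.norm(h-np.roll(h,1,0),axis=1))
e=[(h[0]-h[1]),(h[3]-h[2])];print('feeder y ang',[np.degrees(np.arctan2(v[1],v[0])) for v in e],[np.degrees(np.arctan2(v[1],v[0])) for v in((h[0]-h[3]),(h[1]-h[2]))])
g=f([(342,325),(440,300),(463,398),(372,424)],.055);gc=g.mean(0);print('gate',gc,np.linalg.norm(g-np.roll(g,1,0),axis=1))
k=f([(355,184)],.089)[0];b=f([(354,152),(340,208)],.135);print('cam',k,'bar c',b.mean(0),np.linalg.norm(b[0]-b[1]),np.degrees(np.arctan2(*(b[0]-b[1])[::-1])))
print('k-h',np.linalg.norm(k-h.mean(0)),'dir',np.degrees(np.arctan2(*(h.mean(0)-k)[::-1])),'gate dist',np.linalg.norm(gc-k),np.degrees(np.arctan2(*(gc-k)[::-1])))
s=f([(632,72),(652,222)],.089);print('scoopbar',s.mean(0),np.linalg.norm(s[0]-s[1]),np.degrees(np.arctan2(*(s[0]-s[1])[::-1])))
m=f([(478,72),(711,31),(751,231),(514,275)],.003);print('mat',m.mean(0),np.linalg.norm(m-np.roll(m,1,0),axis=1),np.degrees(np.arctan2(*(m[0]-m[3])[::-1])))
print('jar',onz('top',427,228,.06),'beaker',onz('top',411,164,.04))
print('near knob'); kc=(k+b.mean(0))/2
go([*b.mean(0),.2],yawrot(near(np.arctan2(*(b[0]-b[1])[::-1])+np.pi/2)))
E
```

```text
hop c [0.57695954 0.28012113] sides [0.16601573 0.16489345 0.16705628 0.16565467]
feeder y ang [np.float64(97.88701064300275), np.float64(97.52952223842404)] [np.float64(8.288929563455124), np.float64(8.546411759228915)]
gate [0.44913226 0.08993249] [0.08836396 0.08701606 0.08603378 0.08061465]
cam [0.59995865 0.12519247] bar c [0.5982144  0.12343435] 0.04685577389383331 -14.371550927065412
k-h 0.15662645914050707 dir 98.44387405907747 gate dist 0.15489307188629736 -166.84178548309984
scoopbar [ 0.62510612 -0.11887824] 0.12963240664346753 5.567435476368153
mat [ 0.63329003 -0.0970545 ] [0.19047846 0.21941158 0.18897834 0.21920906] 8.821393567665854
jar [ 0.52076423 -0.33135124] beaker [ 0.69388531 -0.30335347]
near knob
turn deg [-0.09 -0.02 -4.81] then travel(mm, new axes) [-496.7 -354.2   10. ]
```

>>> {"method": "send_rows", "body": {"motion": [{"rotation":[0,0,-4.8],"gripper":50},{"travel":[-31,-22,0]},{"travel":[-31,-22,0]},{"travel":[-31,-22,0]},{"travel":[-31,-22,0]},{"travel":[-31,-22,0]},{"travel":[-31,-22,0]},{"travel":[-31,-22,0]},{"travel":[-31,-22,0]},{"travel":[-31,-22,0]},{"travel":[-31,-22,0]},{"travel":[-31,-22,0]}]}}

```text
validation failed for argument at $.mo...
```

>>> {"method": "send_rows", "body": {"motion": [{"travel":[-31,-22,0]},{"travel":[-31,-22,0]},{"travel":[-31,-22,0]},{"travel":[-31,-22,0]},{"travel":[-31,-22,0]},{},{}]}}

```text
validation failed for argument at $.mo...
```

```bash
python3 - <<'E'
from plan import *
snap('wrist','w1.png')
s=manip.sense();print(s['t'],s['tcp_pos'],s['q'],s['finger_gap'])
print(proj('wrist',[.5985,.124,.135]))
a=np.radians(-14.4+90);go([.5985,.124,.2],yawrot(near(a)))
E
```

```text
0.2 [0.20510285 0.58988533 0.21009044] [ 1.05747370e+00  5.28131800e-01  1.43342654e+00  3.01389496e-05
  1.18141598e+00 -1.78500999e-01] 0.9986050761439341
(np.float64(165.82831241036854), np.float64(444.24263844234247))
turn deg [-0.08 -0.02 -4.78] then travel(mm, new axes) [-496.9 -353.4   10.1]
```

View pics/w1.png

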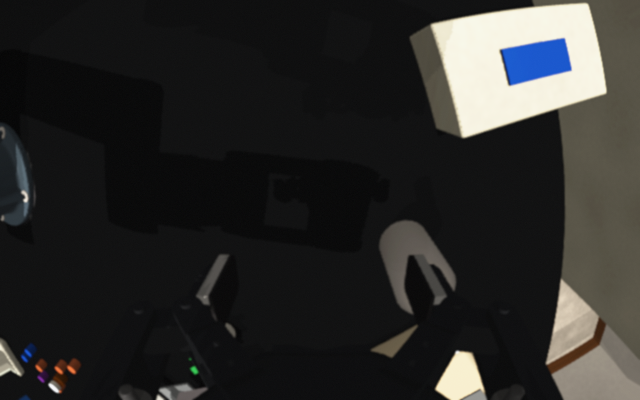

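>>> {"method": "send_rows", "body": {"motion": [{"rotation":[0,0,-4.8],"travel":[0,0,0],"gripper":50},{"travel":[-31,-22,0],"rotation":[0,0,0],"gripper":50},{"travel":[-31,-22,0],"rotation":[0,0,0],"gripper":50},{"travel":[-31,-22,0],"rotation":[0,0,0],"gripper":50},{"travel":[-31,-22,0],"rotation":[0,0,0],"gripper":50},{"travel":[-31,-22,0],"rotation":[0,0,0],"gripper":50},{"travel":[-31,-22,0],"rotation":[0,0,0],"gripper":50},{"travel":[-31,-22,0],"rotation":[0,0,0],"gripper":50},{"travel":[-31,-22,0],"rotation":[0,0,0],"gripper":50},{"travel":[-31,-22,0],"rotation":[0,0,0],"gripper":50},{"travel":[-31,-22,0],"rotation":[0,0,0],"gripper":50},{"travel":[-31,-22,0],"rotation":[0,0,0],"gripper":50}]}}

```text
t: 1.2
tcp_pos: [0.4763, 0.2695, 0.2107]
tool_rot: [0.125, 0.992, 0.0, -0.0]
force: [1.0, 0.3, -0.3]
finger_gap: 0.589
```

>>> {"method": "send_rows", "body": {"motion": [{"travel":[-31,-22,0],"rotation":[0,0,0],"gripper":50},{"travel":[-31,-22,0],"rotation":[0,0,0],"gripper":50},{"travel":[-31,-22,0],"rotation":[0,0,0],"gripper":50},{"travel":[-31,-22,0],"rotation":[0,0,0],"gripper":50},{"travel":[-31,-22,0],"rotation":[0,0,0],"gripper":50},{"travel":[0,0,0],"rotation":[0,0,0],"gripper":50},{"travel":[0,0,0],"rotation":[0,0,0],"gripper":50}]}}

```text
t: 1.78
tcp_pos: [0.5995, 0.1241, 0.2102]
tool_rot: [0.127, 0.992, 0.0, -0.0]
force: [-0.8, 1.0, 0.6]
finger_gap: 0.588
```

```bash
python3 - <<'E'
from plan import *
snap('wrist','w2.png')
s=manip.sense();print(s['t'],s['tcp_pos'],s['q'],s['finger_gap'])
print(proj('wrist',[.5985,.124,.135]))
a=np.radians(-14.4+90);go([.5985,.124,.2],yawrot(near(a)))
E
```

```text
1.8333 [0.59816354 0.12541679 0.21015585] [ 2.38178000e-02  5.09907572e-01  1.46823375e+00  4.65241429e-04
  1.16492064e+00 -1.29420166e+00] 0.582959174375691
(np.float64(319.5548612923309), np.float64(198.39221420076424))
turn deg [ 0.   -0.09 -0.09] then travel(mm, new axes) [-0.7 -1.3 10.2]
```

View pics/w2.png

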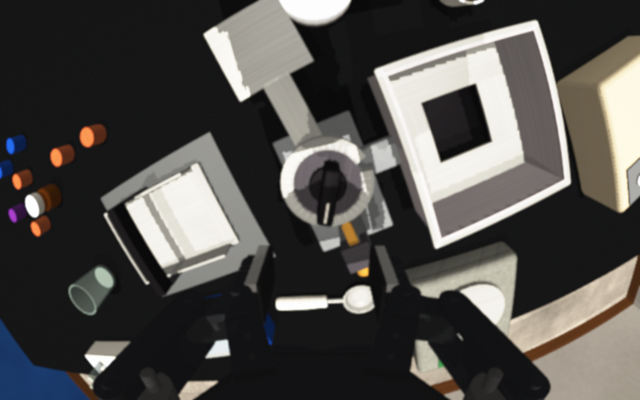

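```bash
python3 - <<'E'
from plan import *
im=cv2.imread('pics/w2.png')
cv2.imwrite('pics/c2.png',cv2.resize(im[130:280,260:400],None,fx=4,fy=4,interpolation=cv2.INTER_CUBIC))
E
```

```text
(no output)
```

View pics/c2.png

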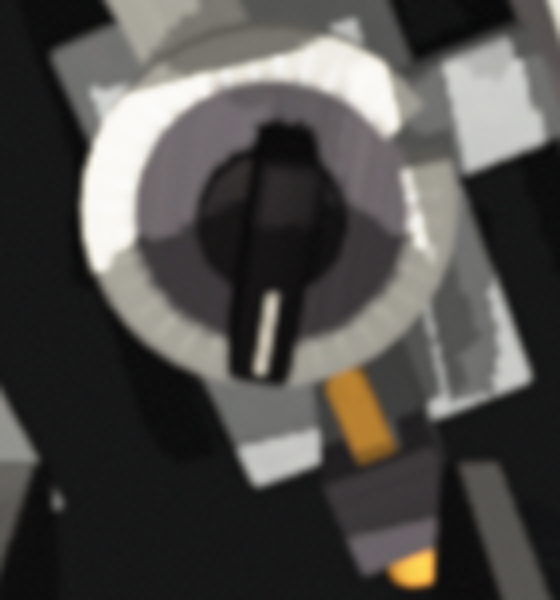

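```bash
python3 - <<'E'
from plan import *
f=lambda u,v,z:onz('wrist',260+u/4,130+v/4,z)
a=f(290,165,.135);b=f(260,380,.135);print((a+b)/2,np.linalg.norm(a-b),np.degrees(np.arctan2(*(b-a)[::-1])))
print('w',np.linalg.norm(f(247,270,.135)-f(303,270,.135)),'hub',f(272,220,.099),'disc',f(270,208,.089),'tail',f(412,568,.087))
a=np.radians(-14.4+90);go([.599,.1225,.106],yawrot(near(a)))
E
```

```text
[0.60081468 0.13105775] 0.04687235417416777 -21.530913683930187
w 0.011391292675937218 hub [0.59997951 0.13149556] disc [0.59995833 0.1312264 ] tail [0.70960303 0.14404846]
turn deg [ 0.   -0.09 -0.09] then travel(mm, new axes) [ -1.5  -2.6 104.2]
```

```bash
python3 - <<'E'
from plan import *
from plugs import plugs
im=cv2.imread('pics/w2.png')[:,:,::-1]
for b in plugs('wrist',im): print([float(x) for x in b[:3]],np.round(onz('wrist',b[1],b[2],.018),3))
print('mat wrist', [np.round(onz('wrist',u,v,.003),3) for u,v in((103,203),(209,134),(269,253),(165,295))])
f=lambda a,z:np.array([onz('top',u/3+130,v/3+140,z) for u,v in a])
print('mat top',np.round(f([(478,72),(711,31),(751,231),(514,275)],.003),3))
print('hop wrist',[np.round(onz('wrist',u,v,.135),3) for u,v in((376,71),(537,21),(571,183),(436,246))])
print('hop top',np.round(f([(40,128),(240,95),(270,297),(65,330)],.135),3))
sd=cv2.imread('pics/side0.png');cv2.imwrite('pics/c3.png',cv2.resize(sd[120:220,230:350],None,fx=5,fy=5,interpolation=cv2.INTER_CUBIC))
E
```

```text
[485.0, 91.6, 135.0] [ 0.468 -0.173]
[408.0, 61.2, 155.3] [ 0.473 -0.253]
[295.0, 21.2, 179.0] [ 0.472 -0.391]
[133.0, 45.1, 196.8] [ 0.521 -0.335]
[290.0, 39.5, 225.7] [ 0.564 -0.39 ]
[121.0, 350.3, 235.0] [0.696 0.139]
[1265.0, 584.0, 325.6] [1.082 0.611]
[40.0, 363.2, 272.3] [0.756 0.144]
[199.0, 81.7, 384.4] [ 0.997 -0.65 ]
[227.0, 446.2, 386.5] [1.091 0.258]
mat wrist [array([ 0.568, -0.213]), array([ 0.526, -0.001]), array([0.703, 0.024]), array([ 0.743, -0.177])]
mat top [[ 0.711  0.026]
 [ 0.743 -0.191]
 [ 0.556 -0.22 ]
 [ 0.523 -0.003]]
hop wrist [array([0.51 , 0.191]), array([0.485, 0.353]), array([0.648, 0.379]), array([0.67 , 0.215])]
hop top [[0.648 0.374]
 [0.671 0.211]
 [0.505 0.186]
 [0.484 0.35 ]]
```

View pics/c3.png

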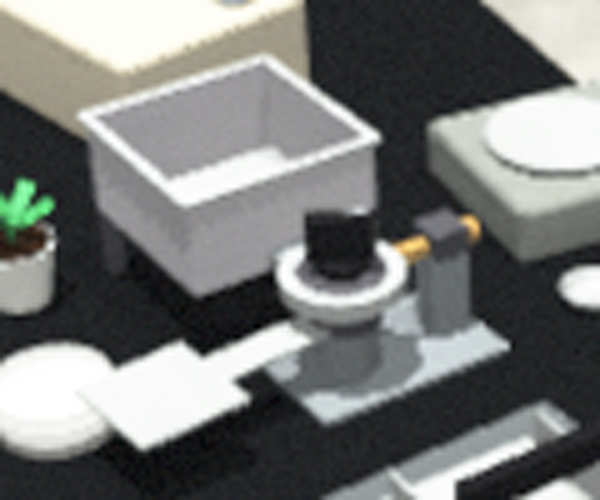

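```bash
python3 - <<'E'
from plan import *
print(onz('side',297.6,163,.135),onz('side',298.4,176,.089))
from plugs import plugs
print(onz('top',245.3,200,.135))
for a in (-17.5,):go([.5995,.1275,.106],yawrot(near(np.radians(a+90))))
E
```

```text
[0.6018305  0.12260969] [0.59785485 0.11203351]
[0.59817907 0.12434267]
turn deg [-0.   -0.09  3.01] then travel(mm, new axes) [ -0.6   2.4 104.2]
```

>>> {"method": "send_rows", "body": {"motion": [{"travel":[0,1.5,20],"rotation":[0,0,3],"gripper":50},{"travel":[0,0,28],"rotation":[0,0,0],"gripper":50},{"travel":[0,0,28],"rotation":[0,0,0],"gripper":50},{"travel":[0,0,20],"rotation":[0,0,0],"gripper":50},{"travel":[0,0,8],"rotation":[0,0,0],"gripper":30},{"travel":[0,0,0],"rotation":[0,0,0],"gripper":25},{"travel":[0,0,0],"rotation":[0,0,0],"gripper":20},{"travel":[0,0,0],"rotation":[0,0,0],"gripper":18}], "newtons": 20}}

```text
t: 2.5
tcp_pos: [0.5993, 0.1293, 0.1079]
tool_rot: [0.151, 0.989, 0.001, 0.001]
force: [-0.5, 3.0, -0.7]
finger_gap: 0.213
```

```bash
python3 - <<'E'
from plan import *
snap('wrist','w3.png')
im=cv2.imread('pics/w3.png');cv2.imwrite('pics/c4.png',cv2.resize(im[150:400,200:440],None,fx=2.4,fy=2.4,interpolation=cv2.INTER_CUBIC))
s=manip.sense();print(s['tcp_pos'],s['force'],s['ft_torque'],s['finger_gap']*85.4)
E
```

```text
[0.59945827 0.12913563 0.10808824] [-0.35151417  5.16290652 -2.73827448] [ 0.76148434 -0.04092521 -0.03445366] 18.112104898259997
```

View pics/c4.png

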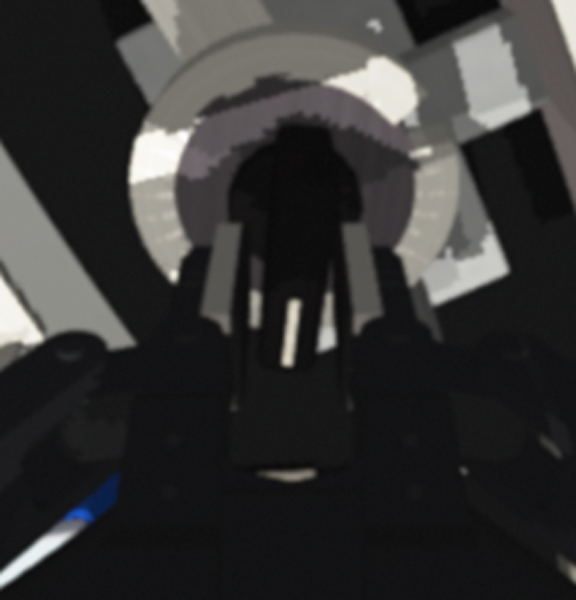

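>>> {"method": "send_rows", "body": {"motion": [{"travel":[0,1.5,2],"rotation":[0,0,0],"gripper":18},{"travel":[0,0,0],"rotation":[0,0,0],"gripper":10},{"travel":[0,0,0],"rotation":[0,0,0],"gripper":10},{"travel":[0,0,0],"rotation":[0,0,0],"gripper":10}], "newtons": 40}}

```text
t: 2.88
tcp_pos: [0.6, 0.1301, 0.1064]
tool_rot: [0.151, 0.989, 0.001, 0.001]
force: [-1.3, 5.7, 5.2]
finger_gap: 0.146
```

```bash
cat > st.py <<'E'
from h import *
s=manip.sense();print(round(s['t'],2),np.round(s['tcp_pos'],4),np.round(s['force'],1),np.round(s['ft_torque'],3),s['finger_gap']*85.4,np.round(s['q'],2))
E
python3 st.py
```

```text
2.88 [0.6    0.1301 0.1064] [-1.3  5.7  5.2] [0.99  0.189 0.039] 12.499227180723441 [ 0.03  0.64  1.55  0.    0.94 -1.24]
```

>>> {"method": "send_rows", "body": {"motion": [{"travel":[0,1,0],"rotation":[0,0,3],"gripper":10},{"travel":[0,0,0],"rotation":[0,0,6.5],"gripper":10},{"travel":[0,0,0],"rotation":[0,0,6.5],"gripper":10},{"travel":[0,0,0],"rotation":[0,0,6.5],"gripper":10},{"travel":[0,0,0],"rotation":[0,0,6.5],"gripper":10},{"travel":[0,0,0],"rotation":[0,0,6.5],"gripper":10},{"travel":[0,0,0],"rotation":[0,0,6.5],"gripper":10},{"travel":[0,0,0],"rotation":[0,0,6.5],"gripper":10},{"travel":[0,0,0],"rotation":[0,0,6.5],"gripper":10},{"travel":[0,0,0],"rotation":[0,0,6.5],"gripper":10},{"travel":[0,0,0],"rotation":[0,0,6.5],"gripper":10},{"travel":[0,0,0],"rotation":[0,0,6.5],"gripper":10}]}}

```text
t: 3.88
tcp_pos: [0.603, 0.1321, 0.1064]
tool_rot: [0.72, 0.694, 0.004, 0.002]
force: [3.8, 9.0, 1.0]
finger_gap: 0.143
```

```bash
python3 st.py; python3 - <<'E'
from h import *
im=snap('top','t1.png')
sd=snap('side','s1.png')
a=cv2.resize(im[140:300,200:330],None,fx=3,fy=3,interpolation=cv2.INTER_CUBIC)
b=cv2.resize(sd[130:230,230:360],None,fx=3,fy=4.8,interpolation=cv2.INTER_CUBIC)
cv2.imwrite('pics/c5.png',np.hstack([a,b])[:,:,::-1])
# follower tail blob in top/side
for n,i in(('top',im),('side',sd)):
    m=cv2.inRange(cv2.cvtColor(i,cv2.COLOR_RGB2HSV),(14,140,90),(28,255,255));k,l,s,c=cv2.connectedComponentsWithStats(m)
    print(n,[(s[j].tolist(),c[j].round(1).tolist()) for j in range(1,k) if s[j][4]>6])
E
```

```text
3.88 [0.603  0.1321 0.1064] [3.8 9.  1. ] [ 1.488 -0.647  0.259] 12.217185500338559 [0.03 0.64 1.55 0.   0.94 0.07]
top []
side [([339, 286, 3, 5, 7], [340.1, 288.1])]
```

View pics/c5.png

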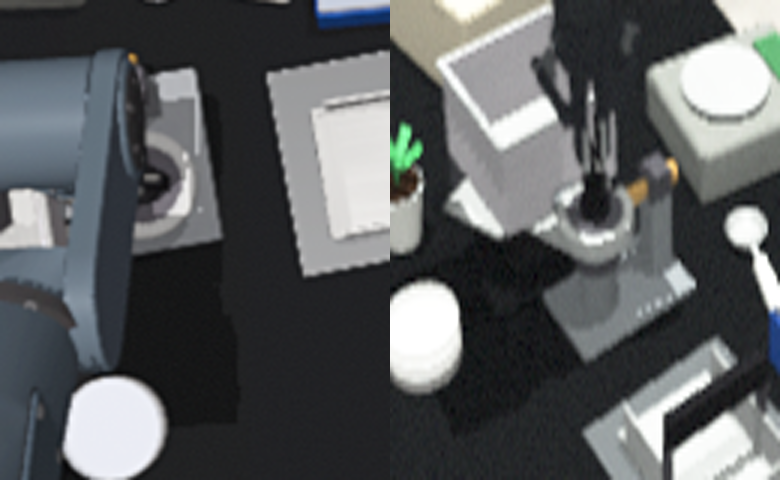

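>>> {"method": "send_rows", "body": {"motion": [{"travel":[1,0.5,0],"rotation":[0,0,2],"gripper":10},{"travel":[0,0,0],"rotation":[0,0,2],"gripper":10},{"travel":[0,0,0],"rotation":[0,0,2],"gripper":10},{"travel":[0,0,0],"rotation":[0,0,2],"gripper":10},{"travel":[0,0,0],"rotation":[0,0,2],"gripper":10},{"travel":[0,0,0],"rotation":[0,0,2],"gripper":10},{"travel":[0,0,0],"rotation":[0,0,0],"gripper":10}]}}

```text
t: 4.57
tcp_pos: [0.6037, 0.132, 0.1064]
tool_rot: [0.788, 0.616, 0.004, 0.002]
force: [3.5, 6.1, 1.5]
finger_gap: 0.146
```

```bash
python3 st.py; cat > fol.py <<'E'
from h import *
sd=manip.snapshot('side')
for nm,i in(('start',cv2.imread('pics/side0.png')[:,:,::-1]),('now',sd)):
    i=i[145:185,305:335]
    m=cv2.inRange(cv2.cvtColor(i,cv2.COLOR_RGB2HSV),(10,90,70),(32,255,255));k,l,s,c=cv2.connectedComponentsWithStats(m)
    print(nm,[(s[j].tolist(),c[j].round(2).tolist()) for j in range(1,k) if s[j][4]>3])
E
python3 fol.py
```

```text
4.57 [0.6037 0.132  0.1064] [3.5 6.1 1.5] [ 1.051 -0.619  0.104] 12.458865348958833 [0.03 0.64 1.55 0.   0.94 0.28]
start [([17, 18, 4, 5, 12], [19.0, 19.75]), ([4, 22, 7, 6, 27], [7.22, 24.07])]
now [([17, 18, 4, 5, 12], [19.0, 19.75]), ([4, 22, 7, 6, 25], [7.2, 24.24])]
```

>>> {"method": "send_rows", "body": {"motion": [{"travel":[0.3,0.3,0],"rotation":[0,0,1],"gripper":10},{"travel":[0,0,0],"rotation":[0,0,1],"gripper":10},{"travel":[0,0,0],"rotation":[0,0,1],"gripper":10},{"travel":[0,0,0],"rotation":[0,0,1],"gripper":10},{"travel":[0,0,0],"rotation":[0,0,1],"gripper":10},{"travel":[0,0,0],"rotation":[0,0,0],"gripper":10}]}}

```text
t: 5.12
tcp_pos: [0.604, 0.132, 0.1064]
tool_rot: [0.814, 0.581, 0.004, 0.002]
force: [4.5, 4.7, 0.4]
finger_gap: 0.148
```

```bash
python3 st.py;python3 fol.py
```

```text
5.12 [0.604  0.132  0.1064] [4.5 4.7 0.4] [ 0.875 -0.571  0.057] 12.627261949467929 [0.03 0.64 1.55 0.   0.94 0.36]
start [([17, 18, 4, 5, 12], [19.0, 19.75]), ([4, 22, 7, 6, 27], [7.22, 24.07])]
now [([17, 18, 4, 5, 12], [19.0, 19.75]), ([4, 22, 7, 6, 25], [7.36, 24.2])]
```

>>> {"method": "send_rows", "body": {"motion": [{"travel":[0.3,0.3,0],"rotation":[0,0,1],"gripper":10},{"travel":[0,0,0],"rotation":[0,0,1],"gripper":10},{"travel":[0,0,0],"rotation":[0,0,1],"gripper":10},{"travel":[0,0,0],"rotation":[0,0,1],"gripper":10},{"travel":[0,0,0],"rotation":[0,0,0],"gripper":10}]}}

```text
t: 5.58
tcp_pos: [0.6042, 0.1318, 0.1064]
tool_rot: [0.834, 0.552, 0.004, 0.002]
force: [3.3, 4.0, 2.2]
finger_gap: 0.15
```

```bash
python3 st.py;python3 fol.py
```

```text
5.58 [0.6042 0.1318 0.1064] [3.3 4.  2.2] [ 0.724 -0.544 -0.189] 12.83949290662165 [0.03 0.64 1.55 0.   0.94 0.43]
start [([17, 18, 4, 5, 12], [19.0, 19.75]), ([4, 22, 7, 6, 27], [7.22, 24.07])]
now [([3, 22, 8, 6, 27], [7.04, 24.22])]
```

>>> {"method": "send_rows", "body": {"motion": [{"travel":[0,0,0],"rotation":[0,0,0],"gripper":40},{"travel":[0,0,0],"rotation":[0,0,0],"gripper":40},{"travel":[0,0,0],"rotation":[0,0,0],"gripper":40},{"travel":[0,0,-35],"rotation":[0,0,0],"gripper":40},{"travel":[0,0,-35],"rotation":[0,0,0],"gripper":40},{"travel":[0,0,-30],"rotation":[0,0,0],"gripper":40},{"travel":[0,0,0],"rotation":[0,0,0],"gripper":40}]}}

```text
t: 6.22
tcp_pos: [0.6049, 0.131, 0.2115]
tool_rot: [0.833, 0.553, 0.005, 0.004]
force: [0.8, -0.7, 1.0]
finger_gap: 0.467
```

```bash
python3 st.py;python3 fol.py; python3 - <<'E'
from h import *
im=snap('wrist','w4.png');sd=snap('side','s2.png')
a=cv2.resize(im[60:360,180:480],None,fx=1.5,fy=1.5,interpolation=cv2.INTER_CUBIC)
b=cv2.resize(sd[140:200,270:350],None,fx=4.3,fy=7.5,interpolation=cv2.INTER_CUBIC)
cv2.imwrite('pics/c6.png',np.hstack([a,b])[:,:,::-1])
E
```

```text
6.22 [0.6049 0.131  0.2115] [ 0.8 -0.7  1. ] [ 0.012 -0.033  0.03 ] 39.870096418736985 [ 0.03  0.51  1.46 -0.    1.16  0.43]
start [([17, 18, 4, 5, 12], [19.0, 19.75]), ([4, 22, 7, 6, 27], [7.22, 24.07])]
now [([3, 22, 8, 6, 27], [6.89, 24.33])]
```

View pics/c6.png

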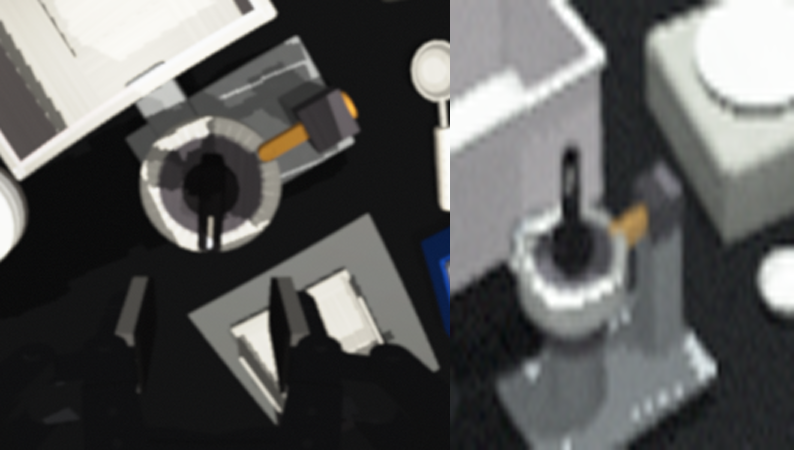

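```bash
python3 - <<'E'
from plan import *
go([.469,-.173,.14],yawrot(near(np.radians(95.6))))
im=cv2.imread('pics/top0.png')[:,:,::-1]
from plugs import plugs
for b in plugs('top',im,(100,100,40),(165,255,255)): print([float(x) for x in b[:3]],onz('top',b[1],b[2],.028))
E
```

```text
turn deg [1.000e-02 5.000e-02 6.151e+01] then travel(mm, new axes) [-160.1  289.6   64.6]
[305.0, 323.6, 142.4] [ 0.76305826 -0.07075457]
[149.0, 470.7, 226.8] [ 0.52192284 -0.45540876]
[159.0, 470.3, 260.4] [ 0.43369418 -0.44811555]
[154.0, 443.4, 270.5] [ 0.40943255 -0.37573193]
```

>>> {"method": "send_rows", "body": {"motion": [{"travel":[0,0,0],"rotation":[0,0,6.8],"gripper":55},{"travel":[0,0,0],"rotation":[0,0,6.8],"gripper":55},{"travel":[0,0,0],"rotation":[0,0,6.8],"gripper":55},{"travel":[0,0,0],"rotation":[0,0,6.8],"gripper":55},{"travel":[0,0,0],"rotation":[0,0,6.8],"gripper":55},{"travel":[0,0,0],"rotation":[0,0,6.8],"gripper":55},{"travel":[0,0,0],"rotation":[0,0,6.8],"gripper":55},{"travel":[0,0,0],"rotation":[0,0,6.8],"gripper":55},{"travel":[0,0,0],"rotation":[0,0,7.1],"gripper":55},{"travel":[-16,29,0],"rotation":[0,0,0],"gripper":55},{"travel":[-16,29,0],"rotation":[0,0,0],"gripper":55},{"travel":[-16,29,0],"rotation":[0,0,0],"gripper":55}]}}

```text
t: 7.37
tcp_pos: [0.5592, 0.0396, 0.2023]
tool_rot: [0.999, 0.05, -0.002, -0.0]
force: [-0.7, 0.2, 0.2]
finger_gap: 0.643
```

>>> {"method": "send_rows", "body": {"motion": [{"travel":[-16,29,5],"rotation":[0,0,0],"gripper":55},{"travel":[-16,29,10],"rotation":[0,0,0],"gripper":55},{"travel":[-16,29,10],"rotation":[0,0,0],"gripper":55},{"travel":[-16,29,10],"rotation":[0,0,0],"gripper":55},{"travel":[-16,29,10],"rotation":[0,0,0],"gripper":55},{"travel":[-16,29,10],"rotation":[0,0,0],"gripper":55},{"travel":[-16,29,10],"rotation":[0,0,0],"gripper":55},{"travel":[0,0,0],"rotation":[0,0,0],"gripper":55},{"travel":[0,0,0],"rotation":[0,0,0],"gripper":55}]}}

```text
t: 8.12
tcp_pos: [0.4676, -0.1736, 0.1377]
tool_rot: [0.999, 0.047, -0.002, -0.002]
force: [-0.5, 0.4, 0.2]
finger_gap: 0.642
```

```bash
python3 st.py; python3 - <<'E'
from plan import *
from plugs import plugs
im=snap('wrist','w5.png'); c=manip.calibration('wrist')
for b in plugs('wrist',im): print([float(x) for x in b],np.round(onz('wrist',b[1],b[2],.018),4))
E
```

```text
8.12 [ 0.4676 -0.1736  0.1377] [-0.5  0.4  0.2] [ 0.017 -0.005 -0.063] 54.85369727989011 [-0.58  0.47  1.81 -0.    0.86  0.9 ]
[818.0, 534.3, 116.2, 517.0, 103.0, 35.0, 29.0] [ 0.5668 -0.3919]
[312.0, 477.8, 141.6, 470.0, 126.0, 25.0, 39.0] [ 0.5276 -0.3246]
[907.0, 322.1, 181.2, 307.0, 163.0, 31.0, 37.0] [ 0.4699 -0.1735]
[939.0, 404.7, 184.7, 388.0, 167.0, 35.0, 37.0] [ 0.4745 -0.2542]
[770.0, 516.9, 197.0, 500.0, 182.0, 34.0, 32.0] [ 0.475  -0.3922]
[139.0, 635.8, 327.7, 630.0, 314.0, 10.0, 23.0] [ 0.2004 -0.9399]
```

View pics/w5.png

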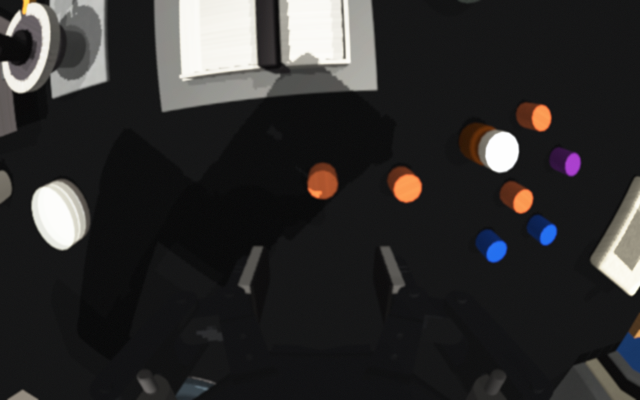

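>>> {"method": "send_rows", "body": {"motion": [{"travel":[2.4,0,30],"rotation":[0,0,0],"gripper":55},{"travel":[0,0,35],"rotation":[0,0,0],"gripper":55},{"travel":[0,0,35],"rotation":[0,0,0],"gripper":55},{"travel":[0,0,22],"rotation":[0,0,0],"gripper":55},{"travel":[0,0,8],"rotation":[0,0,0],"gripper":55},{"travel":[0,0,0],"rotation":[0,0,0],"gripper":40},{"travel":[0,0,0],"rotation":[0,0,0],"gripper":22},{"travel":[0,0,0],"rotation":[0,0,0],"gripper":22},{"travel":[0,0,0],"rotation":[0,0,0],"gripper":22},{"travel":[0,0,-30],"rotation":[0,0,0],"gripper":22},{"travel":[0,0,-40],"rotation":[0,0,0],"gripper":22},{"travel":[0,0,-40],"rotation":[0,0,0],"gripper":22}], "newtons": 30}}

```text
t: 9.17
tcp_pos: [0.4721, -0.1724, 0.1221]
tool_rot: [0.999, 0.049, 0.0, 0.0]
force: [0.6, -1.1, -0.1]
finger_gap: 0.255
```

```bash
python3 st.py; python3 - <<'E'
from plan import *
im=cv2.imread('pics/w5.png')
E
python3 - <<'E'
from plan import *
im=snap('wrist','w6.png')
from plugs import plugs
for b in plugs('wrist',im): print([float(x) for x in b],np.round(onz('wrist',b[1],b[2],.018),4))
g=cv2.cvtColor(im,cv2.COLOR_RGB2GRAY)
# dark bar inside scoop: print rows
hs=cv2.cvtColor(im,cv2.COLOR_RGB2HSV)
for v in (0,10,20,30,40,50,60,70,80,90): print(v,' '.join('%d'%x for x in g[v,140:400:6]))
E
```

```text
9.17 [ 0.4721 -0.1724  0.1221] [ 0.6 -1.1 -0.1] [-0.047 -0.017 -0.014] 21.774124467036085 [-0.57  0.5   1.82  0.    0.82  0.9 ]
[936.0, 545.9, 124.7, 527.0, 110.0, 38.0, 31.0] [ 0.5721 -0.4108]
[387.0, 487.4, 151.1, 479.0, 135.0, 28.0, 41.0] [ 0.5312 -0.338 ]
[1038.0, 324.1, 192.6, 308.0, 173.0, 33.0, 39.0] [ 0.4719 -0.1798]
[1103.0, 410.5, 197.2, 392.0, 177.0, 38.0, 41.0] [ 0.4753 -0.2636]
[875.0, 526.2, 208.9, 509.0, 192.0, 36.0, 35.0] [ 0.4751 -0.4098]
[66.0, 636.9, 336.4, 633.0, 327.0, 7.0, 16.0] [ 0.1824 -0.9796]
0 21 98 135 135 136 168 247 247 248 240 238 238 239 240 241 242 243 243 227 36 37 44 18 142 169 248 248 248 249 249 249 248 243 234 137 243 156 156 157 148 21 21 22 21
10 21 98 135 136 136 170 247 248 249 241 239 240 240 241 242 242 244 245 230 37 40 46 20 135 167 248 248 248 249 249 249 249 247 235 143 246 158 157 159 158 22 21 21 22
20 22 96 136 136 136 169 247 248 249 244 242 242 243 243 244 245 246 247 235 40 40 46 23 124 166 249 249 249 250 250 250 250 250 237 202 248 158 160 160 162 22 21 21 22
30 21 92 136 138 137 167 248 248 249 245 244 244 245 244 244 243 244 2
[... 387 characters left out ...]
250 248 236 233 247 163 165 164 166 73 22 22 21
60 23 58 138 138 139 146 247 249 250 248 245 245 244 245 245 246 246 247 238 91 44 50 41 52 164 249 171 167 166 239 251 251 251 240 233 245 165 167 167 167 100 22 21 22
70 22 42 137 138 139 141 246 249 250 249 245 245 241 240 243 226 233 245 242 135 28 25 17 14 67 95 86 80 77 75 82 99 99 89 105 143 166 168 169 169 120 22 22 22
80 21 28 133 138 140 201 242 235 201 140 101 90 107 118 121 127 126 127 129 129 130 131 128 58 68 77 81 81 82 80 82 82 92 164 166 166 167 169 170 171 138 22 22 22
90 21 22 123 139 138 139 141 135 138 142 143 146 147 148 148 151 151 152 146 130 131 121 78 81 81 81 81 82 82 83 82 82 82 83 85 167 169 170 170 172 153 21 22 22
```

>>> {"method": "send_rows", "body": {"motion": [{"travel":[0,0,0],"rotation":[0,0,0],"gripper":50},{"travel":[0,0,0],"rotation":[0,0,0],"gripper":50},{"travel":[0,0,0],"rotation":[0,0,0],"gripper":50}]}}

```text
t: 9.47
tcp_pos: [0.4718, -0.1723, 0.12]
tool_rot: [0.999, 0.049, -0.0, 0.0]
force: [0.5, 1.2, -0.7]
finger_gap: 0.585
```

```bash
python3 st.py; python3 - <<'E'
from plan import *
im=snap('wrist','w6.png')
from plugs import plugs
for b in plugs('wrist',im): print([float(x) for x in b],np.round(onz('wrist',b[1],b[2],.018),4))
# scoop bar top edges (z=.089) and scoop side-wall bottom corner
for u,v in((259,20),(280,20),(261,60),(284,60)): print('bar',np.round(onz('wrist',u,v,.089),4))
E
```

```text
9.47 [ 0.4718 -0.1723  0.12  ] [ 0.5  1.2 -0.7] [ 0.018 -0.005 -0.014] 49.979881114236846 [-0.57  0.5   1.82 -0.    0.81  0.9 ]
[885.0, 543.4, 124.1, 525.0, 110.0, 37.0, 31.0] [ 0.5643 -0.391 ]
[341.0, 486.4, 151.0, 478.0, 134.0, 27.0, 42.0] [ 0.5254 -0.3252]
[1012.0, 324.0, 191.4, 308.0, 172.0, 33.0, 39.0] [ 0.4695 -0.1752]
[1036.0, 409.3, 195.7, 392.0, 177.0, 36.0, 39.0] [ 0.4732 -0.2543]
[824.0, 524.0, 207.4, 507.0, 191.0, 35.0, 34.0] [ 0.4733 -0.391 ]
[85.0, 636.5, 335.2, 632.0, 325.0, 8.0, 18.0] [ 0.1989 -0.927 ]
bar [ 0.5995 -0.1215]
bar [ 0.6    -0.1346]
bar [ 0.5737 -0.1253]
bar [ 0.5744 -0.1396]
```

>>> {"method": "send_rows", "body": {"motion": [{"travel":[-2,2,30],"rotation":[0,0,0],"gripper":50},{"travel":[0,0,35],"rotation":[0,0,0],"gripper":50},{"travel":[0,0,35],"rotation":[0,0,0],"gripper":50},{"travel":[0,0,13],"rotation":[0,0,0],"gripper":50},{"travel":[0,0,0],"rotation":[0,0,0],"gripper":50},{"travel":[0,0,0],"rotation":[0,0,0],"gripper":24},{"travel":[0,0,0],"rotation":[0,0,0],"gripper":24},{"travel":[0,0,0],"rotation":[0,0,0],"gripper":24},{"travel":[0,0,0],"rotation":[0,0,0],"gripper":24},{"travel":[0,0,0],"rotation":[0,0,0],"gripper":24},{"travel":[0,0,0],"rotation":[0,0,0],"gripper":24}], "newtons": 40}}

```text
t: 10.43
tcp_pos: [0.471, -0.1752, 0.0076]
tool_rot: [0.999, 0.049, 0.001, 0.001]
force: [0.1, 0.5, 0.5]
finger_gap: 0.29
```

```bash
python3 st.py
```

```text
10.43 [ 0.471  -0.1752  0.0076] [0.1 0.5 0.5] [-0.016 -0.002 -0.028] 24.74655944541626 [-0.58  0.71  1.89 -0.    0.54  0.89]
```

>>> {"method": "send_rows", "body": {"motion": [{"travel":[0,0,0],"rotation":[0,0,0],"gripper":12},{"travel":[0,0,0],"rotation":[0,0,0],"gripper":12},{"travel":[0,0,0],"rotation":[0,0,0],"gripper":12},{"travel":[0,0,-3],"rotation":[0,0,0],"gripper":12},{"travel":[0,0,-20],"rotation":[0,0,0],"gripper":12},{"travel":[0,0,-40],"rotation":[0,0,0],"gripper":12},{"travel":[0,0,-40],"rotation":[0,0,0],"gripper":12},{"travel":[0,0,-10],"rotation":[0,0,0],"gripper":12},{"travel":[0,0,0],"rotation":[0,0,0],"gripper":12},{"travel":[0,0,0],"rotation":[0,0,0],"gripper":12}], "newtons": 40}}

```text
t: 11.27
tcp_pos: [0.4704, -0.1748, 0.12]
tool_rot: [0.999, 0.049, 0.0, 0.0]
force: [-0.5, 0.6, -1.4]
finger_gap: 0.296
```

```bash
python3 st.py; python3 - <<'E'
from plan import *
im=snap('wrist','w7.png')
from plugs import plugs
for b in plugs('wrist',im): print([float(x) for x in b],np.round(onz('wrist',b[1],b[2],.018),4))
E
```

```text
11.27 [ 0.4704 -0.1748  0.12  ] [-0.5  0.6 -1.4] [-0.038  0.014  0.007] 25.297628395231907 [-0.58  0.5   1.83 -0.    0.81  0.89]
[888.0, 541.6, 122.3, 523.0, 108.0, 37.0, 31.0] [ 0.5637 -0.3899]
[338.0, 484.0, 148.9, 475.0, 133.0, 28.0, 40.0] [ 0.5252 -0.324 ]
[1049.0, 406.8, 194.1, 389.0, 175.0, 37.0, 39.0] [ 0.4727 -0.2537]
[834.0, 522.5, 206.2, 505.0, 190.0, 35.0, 34.0] [ 0.4727 -0.3903]
[2784.0, 321.2, 251.3, 297.0, 217.0, 49.0, 68.0] [ 0.4065 -0.1809]
[92.0, 636.4, 334.5, 632.0, 324.0, 8.0, 19.0] [ 0.2003 -0.9243]
```

>>> {"method": "send_rows", "body": {"motion": [{"travel":[0,0,-40],"rotation":[0,0,0],"gripper":12},{"travel":[10,0,-40],"rotation":[0,0,0],"gripper":12},{"travel":[30,-8,-30],"rotation":[0,0,0],"gripper":12},{"travel":[30,-8,-20],"rotation":[0,0,0],"gripper":12},{"travel":[30,-8,0],"rotation":[0,0,0],"gripper":12},{"travel":[30,-8,0],"rotation":[0,0,0],"gripper":12},{"travel":[35,-7,0],"rotation":[0,0,0],"gripper":12},{"travel":[0,0,0],"rotation":[0,0,0],"gripper":12},{"travel":[0,0,0],"rotation":[0,0,0],"gripper":12},{"travel":[0,0,0],"rotation":[0,0,0],"gripper":12}]}}

```text
t: 12.15
tcp_pos: [0.6282, -0.1198, 0.2457]
tool_rot: [0.999, 0.049, -0.003, -0.001]
force: [0.1, -0.9, -0.7]
finger_gap: 0.292
```

```bash
python3 st.py; python3 - <<'E'
from plan import *
im=snap('wrist','w8.png')
cv2.imwrite('pics/c8.png',cv2.resize(im[60:340,180:500,::-1],None,fx=2,fy=2,interpolation=cv2.INTER_CUBIC))
E
```

```text
12.15 [ 0.6282 -0.1198  0.2457] [ 0.1 -0.9 -0.7] [0.028 0.016 0.013] 24.930118943395204 [-0.36  0.52  1.35 -0.    1.28  1.11]
```

View pics/c8.png

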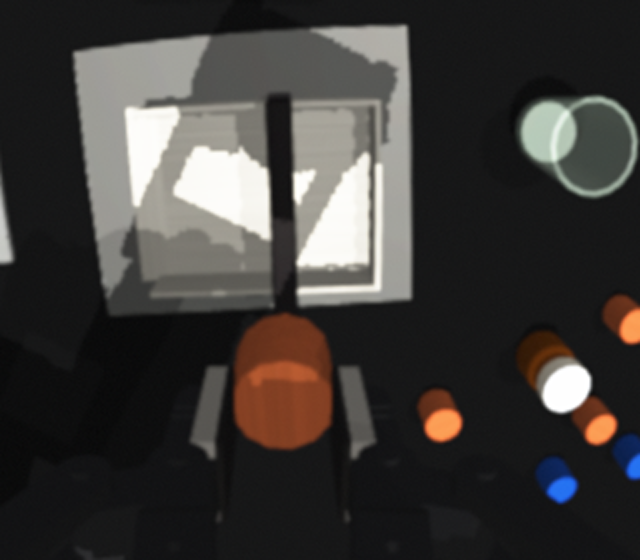

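```bash
python3 - <<'E'
from plan import *
f=lambda u,v,z:onz('wrist',180+u/2,60+v/2,z)
a=f(279,96,.089);b=f(286,305,.089);print(a,b,(a+b)/2,np.linalg.norm(a-b),np.degrees(np.arctan2(*(a-b)[::-1])))
print('w',np.linalg.norm(f(269,200,.089)-f(294,200,.089)))
a=f(381,101,.041);b=f(381,290,.041);print('back rim',a,b,np.linalg.norm(a-b),np.degrees(np.arctan2(*(a-b)[::-1])))
a2=f(125,108,.01);b2=f(140,282,.01);print('front',a2,b2,np.linalg.norm(a2-b2),np.degrees(np.arctan2(*(a2-b2)[::-1])))
m=[f(u,v,.003) for u,v in((73,50),(407,26),(412,299),(107,316))];print('mat',np.mean(m,0),m)
for n,(u,v) in dict(C=(441,410),B=(598,412),A=(628,312)).items(): pass
E
```

```text
[ 0.69586356 -0.11193933] [ 0.58217169 -0.12686297] [ 0.63901763 -0.11940115] 0.11466715005657359 7.4781133816736
w 0.013191911117742908
back rim [ 0.69700723 -0.17209878] [ 0.57859719 -0.18862631] 0.11955791644878834 7.945938182063864
front [ 0.67627496 -0.0125039 ] [ 0.55652866 -0.02727237] 0.12065356959306109 7.0308597967438065
mat [ 0.63619696 -0.09563661] [array([0.71333353, 0.02812459]), array([ 0.74699086, -0.18950133]), array([ 0.55995567, -0.22009523]), array([ 0.5245078 , -0.00107446])]
```

>>> {"method": "send_rows", "body": {"motion": [{"travel":[0,0,0],"rotation":[0,0,-1.9],"gripper":12},{"travel":[15,-17,10],"rotation":[0,0,0],"gripper":12},{"travel":[15,-17,20],"rotation":[0,0,0],"gripper":12},{"travel":[15.5,-16.5,30],"rotation":[0,0,0],"gripper":12},{"travel":[0,0,40],"rotation":[0,0,0],"gripper":12},{"travel":[0,0,40],"rotation":[0,0,0],"gripper":12},{"travel":[0,0,30],"rotation":[0,0,0],"gripper":12},{"travel":[0,0,20],"rotation":[0,0,0],"gripper":12},{"travel":[0,0,0],"rotation":[0,0,0],"gripper":12},{"travel":[0,0,0],"rotation":[0,0,0],"gripper":12}]}}

```text
t: 13.03
tcp_pos: [0.6665, -0.0647, 0.0575]
tool_rot: [0.998, 0.065, -0.002, -0.001]
force: [0.3, 0.9, 1.2]
finger_gap: 0.292
```

```bash
python3 st.py; python3 - <<'E'
from plan import *
go([.6667,-.0638,.0205],yawrot(near(np.radians(97.5))))
E
```

```text
13.03 [ 0.6665 -0.0647  0.0575] [0.3 0.9 1.2] [-0.008  0.067 -0.073] 24.913026536843233 [-0.26  0.77  1.42 -0.    0.95  1.18]
turn deg [-0.08  0.21 -0.05] then travel(mm, new axes) [ 0.3 -0.9 37. ]
```

>>> {"method": "send_rows", "body": {"motion": [{"travel":[0,-1,20],"rotation":[0,0,0],"gripper":12},{"travel":[0,0,17],"rotation":[0,0,0],"gripper":12},{"travel":[0,0,0],"rotation":[0,0,0],"gripper":12},{"travel":[0,0,0],"rotation":[0,0,0],"gripper":37},{"travel":[0,0,0],"rotation":[0,0,0],"gripper":37},{"travel":[0,0,0],"rotation":[0,0,0],"gripper":37},{"travel":[0,0,0],"rotation":[0,0,0],"gripper":37},{"travel":[0,0,-20],"rotation":[0,0,0],"gripper":37},{"travel":[0,0,-40],"rotation":[0,0,0],"gripper":37},{"travel":[0,0,-40],"rotation":[0,0,0],"gripper":37},{"travel":[0,0,-30],"rotation":[0,0,0],"gripper":45}]}}

```text
t: 13.95
tcp_pos: [0.6691, -0.0634, 0.1548]
tool_rot: [0.998, 0.066, 0.001, 0.0]
force: [0.7, 0.7, 0.5]
finger_gap: 0.528
```

>>> {"method": "send_rows", "body": {"motion": [{"travel":[-27,20,0],"rotation":[0,0,0],"gripper":50},{"travel":[-27,20,0],"rotation":[0,0,0],"gripper":50},{"travel":[-27,20,0],"rotation":[0,0,0],"gripper":50},{"travel":[-27,20,0],"rotation":[0,0,0],"gripper":50},{"travel":[-27,20,0],"rotation":[0,0,0],"gripper":50},{"travel":[-27,20,0],"rotation":[0,0,0],"gripper":50},{"travel":[-27,20,0],"rotation":[0,0,0],"gripper":50},{"travel":[-28,23,0],"rotation":[0,0,0],"gripper":50},{"travel":[0,0,30],"rotation":[0,0,0],"gripper":50},{"travel":[0,0,0],"rotation":[0,0,0],"gripper":50},{"travel":[0,0,0],"rotation":[0,0,0],"gripper":50}]}}

```text
t: 14.87
tcp_pos: [0.4733, -0.2526, 0.1209]
tool_rot: [0.998, 0.065, -0.001, -0.001]
force: [0.4, -0.1, -0.6]
finger_gap: 0.586
```

```bash
cat > look.py <<'E'
from plan import *
from plugs import plugs
import sys
s=manip.sense();im=snap('wrist','w_%05d.png'%int(s['t']*100));print(np.round(s['tcp_pos'],4),round(s['t'],2))
for b in plugs('wrist',im):
    if b[0]>90:
        p=onz('wrist',b[1],b[2],.018);print([int(x) for x in b[:3]],np.round(p,4),end=' ')
        if np.hypot(*(p-s['tcp_pos'][:2]))<.06: go([*p,.0076])
        else: print()
E
python3 look.py; python3 plugs.py
```

```text
[ 0.4733 -0.2526  0.1209] 14.87
[1074, 483, 114] [ 0.5671 -0.3939] 
[361, 406, 138] [ 0.5303 -0.3217] 
[1034, 323, 188] [ 0.4749 -0.2548] turn deg [0. 0. 0.] then travel(mm, new axes) [  0.2   2.2 114.2]
[1001, 462, 206] [ 0.4748 -0.3939] 
[634, 628, 343] [ 0.2037 -1.0016] 
top (np.int32(101), np.float64(323.6), np.float64(183.7), np.int32(319), np.int32(178), np.int32(10), np.int32(12)) [ 0.65  -0.068]
top (np.int32(137), np.float64(445.7), np.float64(212.4), np.int32(439), np.int32(206), np.int32(14), np.int32(13)) [ 0.562 -0.393]
side (np.int32(36), np.float64(156.5), np.float64(2.9), np.int32(154), np.int32(0), np.int32(6), np.int32(8)) [0.669 3.822]
side (np.int32(217), np.float64(275.8), np.float64(2.0), np.int32(255), np.int32(0), np.int32(58), np.int32(7)) [1.737 3.235]
side (np.int32(3856), np.float64(502.9), np.float64(183.8), np.int32(320), np.int32(97), np.int32(320), np.int32(181)) [ 1.274 -0.187]
side (np.int32(141), np.float64(312.1), np.float64(270.7), np.int32(307), np.int32(264), np.int32(11), np.int32(15)) [ 0.471 -0.261]
side (np.int32(140), np.float64(340.4), np.float64(284.9), np.int32(334), np.int32(279), np.int32(14), np.int32(13)) [ 0.517 -0.344]
side (np.int32(156), np.float64(364.8), np.float64(292.5), np.int32(360), np.int32(285), np.int32(11), np.int32(16)) [ 0.561 -0.397]
side (np.int32(164), np.float64(334.8), np.float64(305.1), np.int32(329), np.int32(297), np.int32(12), np.int32(17)) [ 0.471 -0.398]
```

>>> {"method": "send_rows", "body": {"motion": [{"travel":[0,2,30],"rotation":[0,0,0],"gripper":50},{"travel":[0,0,35],"rotation":[0,0,0],"gripper":50},{"travel":[0,0,35],"rotation":[0,0,0],"gripper":50},{"travel":[0,0,13],"rotation":[0,0,0],"gripper":50},{"travel":[0,0,0],"rotation":[0,0,0],"gripper":12},{"travel":[0,0,0],"rotation":[0,0,0],"gripper":12},{"travel":[0,0,0],"rotation":[0,0,0],"gripper":12},{"travel":[0,0,0],"rotation":[0,0,0],"gripper":12},{"travel":[0,0,0],"rotation":[0,0,0],"gripper":12},{"travel":[0,0,-5],"rotation":[0,0,0],"gripper":12},{"travel":[0,0,-30],"rotation":[0,0,0],"gripper":12},{"travel":[0,0,-40],"rotation":[0,0,0],"gripper":12}]}}

```text
t: 16.02
tcp_pos: [0.4727, -0.2538, 0.0827]
tool_rot: [0.998, 0.065, -0.002, -0.002]
force: [0.9, -0.3, 0.1]
finger_gap: 0.281
```

>>> {"method": "send_rows", "body": {"motion": [{"travel":[0,0,-40],"rotation":[0,0,0],"gripper":12},{"travel":[0,0,-25],"rotation":[0,0,0],"gripper":12},{"travel":[20,-20,0],"rotation":[0,0,0],"gripper":12},{"travel":[25,-25,0],"rotation":[0,0,0],"gripper":12},{"travel":[30,-30,0],"rotation":[0,0,0],"gripper":12},{"travel":[30,-30,0],"rotation":[0,0,0],"gripper":12},{"travel":[30,-30,0],"rotation":[0,0,0],"gripper":12},{"travel":[20,-20,0],"rotation":[0,0,0],"gripper":12},{"travel":[0,0,0],"rotation":[0,0,0],"gripper":12},{"travel":[0,0,0],"rotation":[0,0,0],"gripper":12},{"travel":[0,0,0],"rotation":[0,0,0],"gripper":12}]}}

```text
t: 16.93
tcp_pos: [0.6061, -0.0833, 0.1491]
tool_rot: [0.998, 0.066, -0.0, 0.0]
force: [-1.1, -0.3, 0.0]
finger_gap: 0.286
```

```bash
python3 st.py; python3 look.py; python3 -c "
from plan import *
go([.6112,-.0711,.0205],yawrot(near(np.radians(97.5))))"
```

```text
16.93 [ 0.6061 -0.0833  0.1491] [-1.1 -0.3  0. ] [0.011 0.046 0.024] 24.406342702186002 [-0.32  0.58  1.53 -0.    1.03  1.12]
[ 0.6061 -0.0833  0.1491] 16.93
[208, 89, 114] [0.6529 0.191 ] 
[987, 309, 132] [ 0.6514 -0.0674] turn deg [0. 0. 0.] then travel(mm, new axes) [ 47.4 -10.4 141.4]
[2697, 320, 251] [ 0.5262 -0.0944] 
[563, 547, 241] [ 0.5645 -0.3925] 
[300, 504, 267] [ 0.5229 -0.333 ] 
[310, 524, 301] [ 0.4667 -0.4004] 
[290, 628, 368] [ 0.1598 -1.0816] 
turn deg [ 0.01  0.03 -0.02] then travel(mm, new axes) [  7.  -11.9 128.5]
```

```bash
ls -t pics|head -1; python3 -c "
import cv2,glob
f=sorted(glob.glob('pics/w_*.png'))[-1];im=cv2.imread(f);cv2.imwrite('pics/c9.png',cv2.resize(im[50:300,200:450],None,fx=2,fy=2,interpolation=cv2.INTER_CUBIC))"
```

```text
w_01693.png
```

View pics/c9.png

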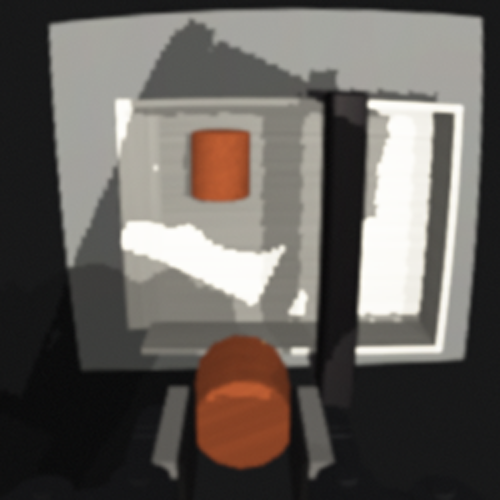

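>>> {"method": "send_rows", "body": {"motion": [{"travel":[-7.5,-14.5,10],"rotation":[0,0,0],"gripper":12},{"travel":[0,0,35],"rotation":[0,0,0],"gripper":12},{"travel":[0,0,35],"rotation":[0,0,0],"gripper":12},{"travel":[0,0,30],"rotation":[0,0,0],"gripper":12},{"travel":[0,0,17],"rotation":[0,0,0],"gripper":12},{"travel":[0,0,6],"rotation":[0,0,0],"gripper":12},{"travel":[0,0,0],"rotation":[0,0,0],"gripper":12},{"travel":[0,0,0],"rotation":[0,0,0],"gripper":12}]}}

```text
t: 17.65
tcp_pos: [0.5968, -0.0708, 0.0161]
tool_rot: [0.998, 0.065, -0.0, -0.0]
force: [-0.5, 0.7, -0.1]
finger_gap: 0.28
```

>>> {"method": "send_rows", "body": {"motion": [{"travel":[0,0,0],"rotation":[0,0,0],"gripper":28},{"travel":[0,0,0],"rotation":[0,0,0],"gripper":32},{"travel":[0,0,0],"rotation":[0,0,0],"gripper":36},{"travel":[0,0,0],"rotation":[0,0,0],"gripper":37},{"travel":[0,0,0],"rotation":[0,0,0],"gripper":37},{"travel":[0,0,-20],"rotation":[0,0,0],"gripper":37},{"travel":[0,0,-40],"rotation":[0,0,0],"gripper":37},{"travel":[0,0,-40],"rotation":[0,0,0],"gripper":37},{"travel":[0,0,-33],"rotation":[0,0,0],"gripper":45},{"travel":[0,0,0],"rotation":[0,0,0],"gripper":50},{"travel":[0,0,0],"rotation":[0,0,0],"gripper":50}]}}

```text
t: 18.57
tcp_pos: [0.5993, -0.0706, 0.1514]
tool_rot: [0.998, 0.066, 0.003, 0.001]
force: [-0.1, -0.0, -0.2]
finger_gap: 0.586
```

```bash
python3 look.py; python3 -c "
from plan import *
go([.473,-.3915,.12],yawrot(near(np.radians(97.5))))"
```

```text
[ 0.5993 -0.0706  0.1514] 18.57
[215, 99, 108] [0.6517 0.1874] 
[942, 325, 129] [ 0.6478 -0.0682] turn deg [0. 0. 0.] then travel(mm, new axes) [ 49.8   4.5 141.8]
[772, 323, 186] [ 0.5912 -0.0739] turn deg [0. 0. 0.] then travel(mm, new axes) [ -7.2   2.7 141.7]
[545, 553, 237] [ 0.5637 -0.3879] 
[287, 512, 263] [ 0.5223 -0.3299] 
[312, 531, 296] [ 0.4669 -0.3957] 
[312, 628, 364] [ 0.1781 -1.0359] 
turn deg [ 0.07 -0.09  0.02] then travel(mm, new axes) [-165.6  302.4   29.4]
```

>>> {"method": "send_rows", "body": {"motion": [{"travel":[-16.5,30,0],"rotation":[0,0,0],"gripper":50},{"travel":[-16.5,30,0],"rotation":[0,0,0],"gripper":50},{"travel":[-16.5,30,0],"rotation":[0,0,0],"gripper":50},{"travel":[-16.5,30,0],"rotation":[0,0,0],"gripper":50},{"travel":[-16.5,30,0],"rotation":[0,0,0],"gripper":50},{"travel":[-16.5,30,0],"rotation":[0,0,0],"gripper":50},{"travel":[-16.5,30,0],"rotation":[0,0,0],"gripper":50},{"travel":[-16.5,30,0],"rotation":[0,0,0],"gripper":50},{"travel":[-16.5,30,0],"rotation":[0,0,0],"gripper":50},{"travel":[-16.5,32,0],"rotation":[0,0,0],"gripper":50},{"travel":[0,0,0],"rotation":[0,0,0],"gripper":50},{"travel":[0,0,0],"rotation":[0,0,0],"gripper":50}]}}

```text
t: 19.62
tcp_pos: [0.4714, -0.3919, 0.1463]
tool_rot: [0.998, 0.064, -0.001, -0.001]
force: [0.3, 1.0, -0.3]
finger_gap: 0.588
```

```bash
python3 look.py
```

```text
[ 0.4714 -0.3919  0.1463] 19.62
[873, 334, 83] [ 0.5661 -0.3903] 
[305, 275, 112] [ 0.5323 -0.3394] 
[930, 321, 178] [ 0.4735 -0.3903] turn deg [0. 0. 0.] then travel(mm, new axes) [  1.9   0.9 138.9]
[509, 635, 250] [ 0.4264 -0.957 ] 
[834, 587, 340] [ 0.2209 -0.9603] 
[1037, 624, 363] [ 0.0759 -1.29  ]
```

>>> {"method": "send_rows", "body": {"motion": [{"travel":[2,1,35],"rotation":[0,0,0],"gripper":50},{"travel":[0,0,40],"rotation":[0,0,0],"gripper":50},{"travel":[0,0,40],"rotation":[0,0,0],"gripper":50},{"travel":[0,0,23],"rotation":[0,0,0],"gripper":50},{"travel":[0,0,0],"rotation":[0,0,0],"gripper":12},{"travel":[0,0,0],"rotation":[0,0,0],"gripper":12},{"travel":[0,0,0],"rotation":[0,0,0],"gripper":12},{"travel":[0,0,0],"rotation":[0,0,0],"gripper":12},{"travel":[0,0,0],"rotation":[0,0,0],"gripper":12},{"travel":[0,0,-5],"rotation":[0,0,0],"gripper":12},{"travel":[0,0,-30],"rotation":[0,0,0],"gripper":12},{"travel":[0,0,-40],"rotation":[0,0,0],"gripper":12}]}}

```text
t: 20.67
tcp_pos: [0.4736, -0.3895, 0.0845]
tool_rot: [0.998, 0.065, -0.002, -0.003]
force: [0.5, 0.7, -0.3]
finger_gap: 0.287
```

>>> {"method": "send_rows", "body": {"motion": [{"travel":[0,0,-40],"rotation":[0,0,0],"gripper":12},{"travel":[0,-10,-30],"rotation":[0,0,0],"gripper":12},{"travel":[21.5,-32,0],"rotation":[0,0,0],"gripper":12},{"travel":[21.5,-32,0],"rotation":[0,0,0],"gripper":12},{"travel":[21.5,-32,0],"rotation":[0,0,0],"gripper":12},{"travel":[21.5,-32,0],"rotation":[0,0,0],"gripper":12},{"travel":[21.5,-32,0],"rotation":[0,0,0],"gripper":12},{"travel":[21.5,-32,0],"rotation":[0,0,0],"gripper":12},{"travel":[21.5,-32,0],"rotation":[0,0,0],"gripper":12},{"travel":[21.5,-32,0],"rotation":[0,0,0],"gripper":12},{"travel":[21.5,-32,0],"rotation":[0,0,0],"gripper":12},{"travel":[21.5,-32,0],"rotation":[0,0,0],"gripper":12}]}}

```text
t: 21.67
tcp_pos: [0.6461, -0.0344, 0.1573]
tool_rot: [0.998, 0.066, 0.001, 0.0]
force: [0.4, -0.1, -0.5]
finger_gap: 0.29
```

>>> {"method": "send_rows", "body": {"motion": [{"travel":[0,0,0],"rotation":[0,0,0],"gripper":12},{"travel":[0,0,0],"rotation":[0,0,0],"gripper":12},{"travel":[0,0,0],"rotation":[0,0,0],"gripper":12}]}}

```text
t: 21.92
tcp_pos: [0.6451, -0.0363, 0.1565]
tool_rot: [0.998, 0.066, 0.0, 0.0]
force: [-0.3, -0.3, -0.3]
finger_gap: 0.287
```

```bash
python3 st.py; python3 look.py; python3 -c "
from plan import *
go([.6437,-.0345,.02],yawrot(near(np.radians(97.5))))"
```

```text
21.92 [ 0.6451 -0.0363  0.1565] [-0.3 -0.3 -0.3] [-0.036 -0.027 -0.028] 24.512610442811933 [-0.23  0.62  1.43 -0.    1.1   1.21]
[ 0.6451 -0.0363  0.1565] 21.92
[119, 134, 158] [0.6423 0.1742] 
[882, 353, 177] [ 0.65   -0.0701] turn deg [0. 0. 0.] then travel(mm, new axes) [  0.7  33.2 148.8]
[3281, 327, 247] [ 0.5677 -0.0547] 
[461, 555, 264] [ 0.5647 -0.3923] 
[226, 517, 290] [ 0.5216 -0.3358] 
[151, 627, 375] [ 0.1383 -1.1168] 
turn deg [ 0.04 -0.01 -0.02] then travel(mm, new axes) [ -0.9  -2.7 136.3]
```

>>> {"method": "send_rows", "body": {"motion": [{"travel":[-1,-3,30],"rotation":[0,0,0],"gripper":12},{"travel":[0,0,40],"rotation":[0,0,0],"gripper":12},{"travel":[0,0,35],"rotation":[0,0,0],"gripper":12},{"travel":[0,0,25],"rotation":[0,0,0],"gripper":12},{"travel":[0,0,6],"rotation":[0,0,0],"gripper":12},{"travel":[0,8,1],"rotation":[0,0,0],"gripper":12},{"travel":[0,8,1],"rotation":[0,0,0],"gripper":12},{"travel":[0,8,1],"rotation":[0,0,0],"gripper":12},{"travel":[0,6,0],"rotation":[0,0,0],"gripper":12},{"travel":[0,0,0],"rotation":[0,0,0],"gripper":12}]}}

```text
t: 22.8
tcp_pos: [0.6489, -0.0656, 0.0177]
tool_rot: [0.998, 0.064, 0.001, 0.001]
force: [0.0, -0.5, -0.6]
finger_gap: 0.289
```

>>> {"method": "send_rows", "body": {"motion": [{"travel":[0,0,0],"rotation":[0,0,0],"gripper":28},{"travel":[0,0,0],"rotation":[0,0,0],"gripper":32},{"travel":[0,0,0],"rotation":[0,0,0],"gripper":36},{"travel":[0,0,0],"rotation":[0,0,0],"gripper":37},{"travel":[0,0,0],"rotation":[0,0,0],"gripper":37},{"travel":[0,0,-20],"rotation":[0,0,0],"gripper":37},{"travel":[0,0,-40],"rotation":[0,0,0],"gripper":37},{"travel":[0,0,-40],"rotation":[0,0,0],"gripper":37},{"travel":[0,0,-33],"rotation":[0,0,0],"gripper":45},{"travel":[0,0,0],"rotation":[0,0,0],"gripper":50},{"travel":[0,0,0],"rotation":[0,0,0],"gripper":50}]}}

```text
t: 23.72
tcp_pos: [0.6498, -0.0634, 0.1527]
tool_rot: [0.998, 0.066, 0.003, 0.001]
force: [-0.0, -0.4, -0.2]
finger_gap: 0.583
```

```bash
python3 st.py; python3 look.py; python3 -c "
from plan import *
go([.5645,-.3905,.15],yawrot(near(np.radians(97.5))))"
```

```text
23.72 [ 0.6498 -0.0634  0.1527] [-0.  -0.4 -0.2] [-0.     0.014 -0.015] 49.79569367356326 [-0.27  0.63  1.42 -0.    1.09  1.17]
[ 0.6498 -0.0634  0.1527] 23.72
[184, 107, 165] [0.6363 0.1851] 
[775, 367, 177] [ 0.6565 -0.1094] turn deg [0. 0. 0.] then travel(mm, new axes) [  2.1  47.  142.9]
[730, 322, 184] [ 0.6437 -0.0657] turn deg [0. 0. 0.] then travel(mm, new axes) [ -4.9   2.1 142.9]
[738, 324, 232] [ 0.5915 -0.0742] turn deg [0. 0. 0.] then travel(mm, new axes) [-57.7   3.7 142.8]
[495, 543, 269] [ 0.5641 -0.3883] 
[240, 502, 295] [ 0.5214 -0.3316] 
[206, 633, 380] [ 0.0962 -1.2382] 
turn deg [ 0.04 -0.08  0.04] then travel(mm, new axes) [-125.6  313.9    0.5]
```

>>> {"method": "send_rows", "body": {"motion": [{"travel":[-12.5,31.4,0],"rotation":[0,0,0],"gripper":50},{"travel":[-12.5,31.4,0],"rotation":[0,0,0],"gripper":50},{"travel":[-12.5,31.4,0],"rotation":[0,0,0],"gripper":50},{"travel":[-12.5,31.4,0],"rotation":[0,0,0],"gripper":50},{"travel":[-12.5,31.4,0],"rotation":[0,0,0],"gripper":50},{"travel":[-12.5,31.4,0],"rotation":[0,0,0],"gripper":50},{"travel":[-12.5,31.4,0],"rotation":[0,0,0],"gripper":50},{"travel":[-12.5,31.4,0],"rotation":[0,0,0],"gripper":50},{"travel":[-12.5,31.4,0],"rotation":[0,0,0],"gripper":50},{"travel":[-12.5,31.4,0],"rotation":[0,0,0],"gripper":50},{"travel":[0,0,0],"rotation":[0,0,0],"gripper":50},{"travel":[0,0,0],"rotation":[0,0,0],"gripper":50}]}}

```text
t: 24.77
tcp_pos: [0.5632, -0.3919, 0.147]
tool_rot: [0.998, 0.064, -0.001, -0.002]
force: [-0.0, 0.9, -0.6]
finger_gap: 0.584
```

```bash
python3 look.py
```

```text
[ 0.5632 -0.3919  0.147 ] 24.77
[491, 86, 72] [ 0.6598 -0.1098] 
[917, 321, 178] [ 0.5653 -0.3903] turn deg [0. 0. 0.] then travel(mm, new axes) [  2.    0.9 139.6]
[623, 261, 199] [ 0.5359 -0.3323] 
[2400, 620, 284] [ 0.4476 -0.964 ] 
[1322, 629, 341] [ 0.2677 -1.2028]
```

>>> {"method": "send_rows", "body": {"motion": [{"travel":[2,1,35],"rotation":[0,0,0],"gripper":50},{"travel":[0,0,40],"rotation":[0,0,0],"gripper":50},{"travel":[0,0,40],"rotation":[0,0,0],"gripper":50},{"travel":[0,0,24],"rotation":[0,0,0],"gripper":50},{"travel":[0,0,0],"rotation":[0,0,0],"gripper":12},{"travel":[0,0,0],"rotation":[0,0,0],"gripper":12},{"travel":[0,0,0],"rotation":[0,0,0],"gripper":12},{"travel":[0,0,0],"rotation":[0,0,0],"gripper":12},{"travel":[0,0,0],"rotation":[0,0,0],"gripper":12},{"travel":[0,0,-5],"rotation":[0,0,0],"gripper":12},{"travel":[0,0,-30],"rotation":[0,0,0],"gripper":12},{"travel":[0,0,-40],"rotation":[0,0,0],"gripper":12}]}}

```text
t: 25.82
tcp_pos: [0.565, -0.3895, 0.0839]
tool_rot: [0.998, 0.065, -0.002, -0.003]
force: [0.8, -0.2, -0.1]
finger_gap: 0.284
```

>>> {"method": "send_rows", "body": {"motion": [{"travel":[0,0,-40],"rotation":[0,0,0],"gripper":12},{"travel":[3,-16,-30],"rotation":[0,0,0],"gripper":12},{"travel":[9,-32,0],"rotation":[0,0,0],"gripper":12},{"travel":[9,-32,0],"rotation":[0,0,0],"gripper":12},{"travel":[9,-32,0],"rotation":[0,0,0],"gripper":12},{"travel":[9,-32,0],"rotation":[0,0,0],"gripper":12},{"travel":[9,-32,0],"rotation":[0,0,0],"gripper":12},{"travel":[9,-32,0],"rotation":[0,0,0],"gripper":12},{"travel":[9,-32,0],"rotation":[0,0,0],"gripper":12},{"travel":[9,-32,0],"rotation":[0,0,0],"gripper":12},{"travel":[9,-32,0],"rotation":[0,0,0],"gripper":12},{"travel":[9,-32,0],"rotation":[0,0,0],"gripper":12}]}}

```text
t: 26.82
tcp_pos: [0.6158, -0.0447, 0.1574]
tool_rot: [0.998, 0.065, 0.001, 0.0]
force: [0.3, -0.0, -1.1]
finger_gap: 0.29
```

>>> {"method": "send_rows", "body": {"motion": [{"travel":[0,0,0],"rotation":[0,0,0],"gripper":12},{"travel":[0,0,0],"rotation":[0,0,0],"gripper":12},{"travel":[0,0,0],"rotation":[0,0,0],"gripper":12}]}}

```text
t: 27.07
tcp_pos: [0.6158, -0.0464, 0.1568]
tool_rot: [0.998, 0.066, 0.001, 0.001]
force: [-0.8, 0.5, 0.0]
finger_gap: 0.288
```

```bash
python3 st.py; python3 look.py; python3 -c "
from plan import *
go([.6138,-.0445,.018],yawrot(near(np.radians(97.5))))"
```

```text
27.07 [ 0.6158 -0.0464  0.1568] [-0.8  0.5  0. ] [ 0.037  0.013 -0.012] 24.628396456233492 [-0.26  0.58  1.51 -0.    1.05  1.18]
[ 0.6158 -0.0464  0.1568] 27.07
[129, 125, 124] [0.6513 0.1767] 
[864, 391, 145] [ 0.6589 -0.1131] 
[731, 345, 151] [ 0.6461 -0.0676] turn deg [0. 0. 0.] then travel(mm, new axes) [ 27.3  24.2 149. ]
[725, 345, 201] [ 0.5937 -0.0763] turn deg [0. 0. 0.] then travel(mm, new axes) [-25.8  25.9 149. ]
[2716, 321, 251] [ 0.5325 -0.0594] 
[252, 520, 272] [ 0.5228 -0.3346] 
[271, 628, 366] [ 0.1718 -1.0507] 
turn deg [ 0.06 -0.08 -0.01] then travel(mm, new axes) [ -1.6  -2.8 138.6]
```

>>> {"method": "send_rows", "body": {"motion": [{"travel":[0.5,-3,30],"rotation":[0,0,0],"gripper":12},{"travel":[0,0,40],"rotation":[0,0,0],"gripper":12},{"travel":[0,0,35],"rotation":[0,0,0],"gripper":12},{"travel":[0,0,25],"rotation":[0,0,0],"gripper":12},{"travel":[0,0,9],"rotation":[0,0,0],"gripper":12},{"travel":[0,0,0],"rotation":[0,0,0],"gripper":12},{"travel":[0,0,0],"rotation":[0,0,0],"gripper":12}]}}

```text
t: 27.7
tcp_pos: [0.6159, -0.0446, 0.0169]
tool_rot: [0.998, 0.064, 0.0, 0.0]
force: [0.4, -0.1, 0.2]
finger_gap: 0.288
```

>>> {"method": "send_rows", "body": {"motion": [{"travel":[0,0,0],"rotation":[0,0,0],"gripper":28},{"travel":[0,0,0],"rotation":[0,0,0],"gripper":32},{"travel":[0,0,0],"rotation":[0,0,0],"gripper":36},{"travel":[0,0,0],"rotation":[0,0,0],"gripper":37},{"travel":[0,0,0],"rotation":[0,0,0],"gripper":37},{"travel":[0,0,-20],"rotation":[0,0,0],"gripper":37},{"travel":[0,0,-40],"rotation":[0,0,0],"gripper":37},{"travel":[0,0,-40],"rotation":[0,0,0],"gripper":37},{"travel":[0,10,-30],"rotation":[0,0,0],"gripper":37},{"travel":[5,30,-20],"rotation":[0,0,0],"gripper":45},{"travel":[10,30,-20],"rotation":[0,0,0],"gripper":50},{"travel":[0,0,0],"rotation":[0,0,0],"gripper":50}]}}

```text
t: 28.7
tcp_pos: [0.6455, -0.1169, 0.1927]
tool_rot: [0.998, 0.064, 0.007, 0.004]
force: [1.2, -1.1, 0.3]
finger_gap: 0.589
```

>>> {"method": "send_rows", "body": {"motion": [{"travel":[0,5,0],"rotation":[0,0,0],"gripper":50},{"travel":[0,0,0],"rotation":[0,0,0],"gripper":50}]}}

```text
t: 28.87
tcp_pos: [0.6395, -0.1159, 0.1862]
tool_rot: [0.998, 0.065, -0.001, -0.0]
force: [0.2, 0.1, -0.4]
finger_gap: 0.582
```

```bash
python3 st.py; python3 look.py; python3 -c "
import cv2,glob
f=sorted(glob.glob('pics/w_*.png'))[-1];im=cv2.imread(f);cv2.imwrite('pics/c10.png',cv2.resize(im[50:400,120:600],None,fx=1.6,fy=1.6,interpolation=cv2.INTER_CUBIC))"
```

```text
28.87 [ 0.6395 -0.1159  0.1862] [ 0.2  0.1 -0.4] [ 0.027  0.003 -0.009] 49.6810564909779 [-0.35  0.59  1.39 -0.    1.16  1.09]
[ 0.6395 -0.1159  0.1862] 28.87
[161, 89, 142] [0.6426 0.1941] 
[381, 313, 152] [ 0.6575 -0.1039] turn deg [0. 0. 0.] then travel(mm, new axes) [ 20.4  -8.2 177.8]
[606, 275, 159] [ 0.645  -0.0636] turn deg [0. 0. 0.] then travel(mm, new axes) [ 13.2 -49.8 177.9]
[607, 254, 185] [ 0.6115 -0.0423] 
[609, 280, 204] [ 0.5927 -0.0739] 
[236, 464, 272] [ 0.5245 -0.3294] 
[167, 635, 309] [ 0.4126 -0.941 ] 
[464, 624, 377] [ 0.0712 -1.2798]
```

View pics/c10.png

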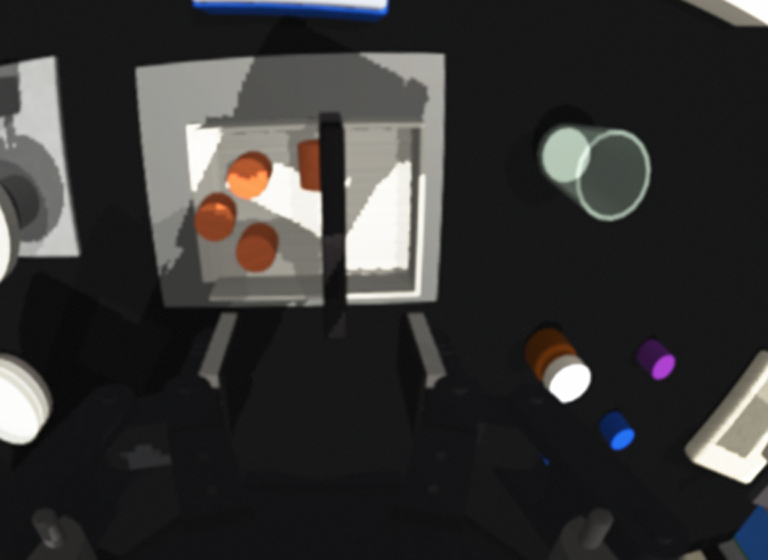

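```bash
python3 - <<'E'
from plan import *
f=lambda u,v,z:onz('wrist',120+u/1.6,50+v/1.6,z)
a=f(331,113,.089);b=f(336,335,.089);print(a,b,(a+b)/2,np.linalg.norm(a-b),np.degrees(np.arctan2(*(a-b)[::-1])),f(333,220,.089))
go([*((a+b)/2),.057],yawrot(near(np.radians(97.5))))
E
```

```text
[ 0.70015192 -0.11188845] [ 0.57042031 -0.13284891] [ 0.63528611 -0.12236868] 0.13141396286952642 9.177849741258651 [ 0.64238079 -0.12088107]
turn deg [-0.1   0.15  0.01] then travel(mm, new axes) [ -4.5   6.9 128.5]
```

>>> {"method": "send_rows", "body": {"motion": [{"travel":[-4.5,6.5,20],"rotation":[0,0,-0.5],"gripper":50},{"travel":[0,0,35],"rotation":[0,0,0],"gripper":50},{"travel":[0,0,35],"rotation":[0,0,0],"gripper":50},{"travel":[0,0,28],"rotation":[0,0,0],"gripper":50},{"travel":[0,0,10],"rotation":[0,0,0],"gripper":35},{"travel":[0,0,0],"rotation":[0,0,0],"gripper":25},{"travel":[0,0,0],"rotation":[0,0,0],"gripper":20},{"travel":[0,0,0],"rotation":[0,0,0],"gripper":16},{"travel":[0,0,0],"rotation":[0,0,0],"gripper":14},{"travel":[0,0,0],"rotation":[0,0,0],"gripper":2},{"travel":[0,0,0],"rotation":[0,0,0],"gripper":2},{"travel":[0,0,0],"rotation":[0,0,0],"gripper":2}], "newtons": 80}}

```text
t: 29.92
tcp_pos: [0.638, -0.1228, 0.0609]
tool_rot: [0.998, 0.07, 0.002, 0.001]
force: [-0.5, 1.3, 7.0]
finger_gap: 0.129
```

```bash
python3 st.py
```

```text
29.92 [ 0.638  -0.1228  0.0609] [-0.5  1.3  7. ] [0.229 0.062 0.026] 11.010755919971892 [-0.36  0.74  1.48  0.    0.91  1.07]
```

>>> {"method": "send_rows", "body": {"motion": [{"travel":[0,0,-4],"rotation":[0,0,0],"gripper":2},{"travel":[0,0,-8],"rotation":[0,0,0],"gripper":2},{"travel":[0,0,-12],"rotation":[1,0,0],"gripper":2},{"travel":[0,0,-16],"rotation":[2,0,0],"gripper":2},{"travel":[0,0,-20],"rotation":[2,0,0],"gripper":2},{"travel":[0,0,-20],"rotation":[2,0,0],"gripper":2},{"travel":[0,0,-20],"rotation":[1,0,0],"gripper":2},{"travel":[0,0,-12],"rotation":[0,0,0],"gripper":2},{"travel":[0,0,-6],"rotation":[0,0,0],"gripper":2},{"travel":[0,0,0],"rotation":[0,0,0],"gripper":2}]}}

```text
t: 30.75
tcp_pos: [0.6381, -0.1309, 0.1774]
tool_rot: [0.995, 0.07, -0.004, -0.069]
force: [0.4, -0.8, -4.4]
finger_gap: 0.128
```

```bash
python3 st.py; python3 look.py;  python3 - <<'E'
from plan import *
s=manip.sense();R0=R.from_quat(s['tool_rot'])
print(R0.inv().apply(np.array([.592,.220,.265])-s['tcp_pos'])*1000)
E
```

```text
30.75 [ 0.6381 -0.1309  0.1774] [ 0.4 -0.8 -4.4] [-0.414 -0.152  0.002] 10.896318141541627 [-0.43  0.62  1.36  0.12  1.24  0.95]
[ 0.6381 -0.1309  0.1774] 30.75
[142, 104, 132] [0.6439 0.2031] 
[1966, 382, 182] [ 0.6351 -0.1751] turn deg [0. 0. 0.] then travel(mm, new axes) [ -8.6  67.1 160.8]
[3139, 228, 211] [ 0.5674 -0.0034] 
[1497, 252, 258] [ 0.5086 -0.0376] 
[239, 477, 285] [ 0.5256 -0.3291] 
[   3.95181768 -362.05204678  -38.98956919]
```

>>> {"method": "send_rows", "body": {"motion": [{"travel":[0,-6,-2],"rotation":[0,0,0],"gripper":2},{"travel":[0,-12,-3],"rotation":[0,0,0],"gripper":2},{"travel":[0,-18,-4],"rotation":[0,0,0],"gripper":2},{"travel":[0,-24,-4],"rotation":[0,0,0],"gripper":2},{"travel":[0,-30,-4],"rotation":[0,0,0],"gripper":2},{"travel":[0,-30,-4],"rotation":[0,0,0],"gripper":2},{"travel":[1,-30,-4],"rotation":[0,0,0],"gripper":2},{"travel":[1,-30,-4],"rotation":[0,0,0],"gripper":2},{"travel":[1,-30,-3],"rotation":[0,0,0],"gripper":2},{"travel":[1,-30,-3],"rotation":[0,0,0],"gripper":2},{"travel":[0,-30,-2],"rotation":[0,0,0],"gripper":2},{"travel":[0,-30,-2],"rotation":[0,0,0],"gripper":2}]}}

```text
t: 31.8
tcp_pos: [0.5988, 0.1623, 0.257]
tool_rot: [0.995, 0.071, -0.006, -0.07]
force: [0.4, 0.3, -4.4]
finger_gap: 0.13
```

>>> {"method": "send_rows", "body": {"motion": [{"travel":[0,-24,0],"rotation":[0,0,0],"gripper":2},{"travel":[0,-18,0],"rotation":[0,0,0],"gripper":2},{"travel":[0,-12,0],"rotation":[0,0,0],"gripper":2},{"travel":[0,-6,0],"rotation":[0,0,0],"gripper":2},{"travel":[0,0,0],"rotation":[0,0,0],"gripper":2},{"travel":[0,0,0],"rotation":[0,0,0],"gripper":2},{"travel":[0,0,0],"rotation":[0,0,0],"gripper":2}]}}

```text
t: 32.38
tcp_pos: [0.5927, 0.2167, 0.2646]
tool_rot: [0.995, 0.069, -0.005, -0.069]
force: [0.7, -0.2, -4.4]
finger_gap: 0.132
```

```bash
python3 st.py; python3 - <<'E'
from plan import *
s=manip.sense();R0=R.from_quat(s['tool_rot'])
print(R0.inv().apply(np.array([.592,.220,.265])-s['tcp_pos'])*1000, np.round(R0.as_matrix(),3).tolist())
im=snap('wrist','w20.png'); f=lambda u,v:np.round(onz('wrist',u,v,.135),3)
cv2.imwrite('pics/c20.png',im[:,:,::-1])
c=manip.calibration('wrist')
for p in ((.583,.285,.135),(.6,.131,.135)): print(proj('wrist',p))
E
```

```text
32.38 [0.5927 0.2167 0.2646] [ 0.7 -0.2 -4.4] [-0.275 -0.092  0.029] 11.291500476338992 [0.1  0.48 1.38 0.14 1.3  1.49]
[-0.26149903 -3.43002767  0.05432386] [[0.99, 0.137, -0.02], [0.139, -0.981, 0.137], [-0.001, -0.138, -0.99]]
(np.float64(270.9045551380101), np.float64(178.2188164168455))
(np.float64(425.17685221439706), np.float64(189.0062657527587))
```

View pics/c20.png

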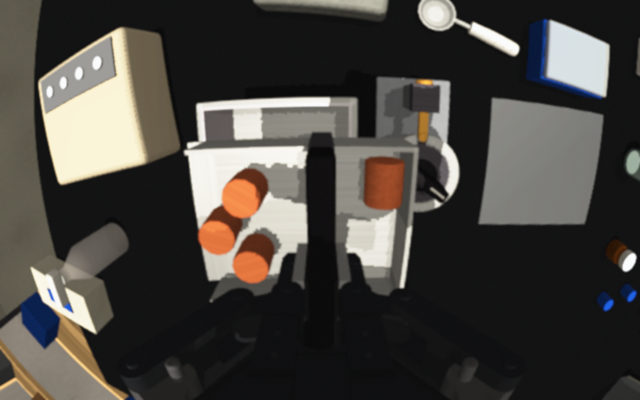

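```bash
python3 - <<'E'
from plan import *
print(onz('wrist',357,98,.135),onz('wrist',197,102,.135))
u=np.array([-.141,.99]);v=np.array([-.99,-.141]);c=np.array([.583,.285])
for p in (c-78*u/1000-78*v/1000,c+.078*u-.078*v): print(p,proj('wrist',[*p,.135]))
# scoop outer far-front corner top of wall measured
s=manip.sense();R0=R.from_quat(s['tool_rot'])
E
```

```text
[0.67440839 0.2120059 ] [0.65219744 0.37467054]
[0.671218 0.218778] (np.float64(349.235524396426), np.float64(100.18873126074404))
[0.649222 0.373218] (np.float64(197.97429164322827), np.float64(104.89234597492339))
```

>>> {"method": "send_rows", "body": {"motion": [{"travel":[0,0,0],"rotation":[-4,0,0],"gripper":2},{"travel":[0,0,0],"rotation":[-7,0,0],"gripper":2},{"travel":[0,0,0],"rotation":[-7,0,0],"gripper":2},{"travel":[0,0,0],"rotation":[-7,0,0],"gripper":2},{"travel":[0,0,0],"rotation":[-7,0,0],"gripper":2},{"travel":[0,0,0],"rotation":[-7,0,0],"gripper":2},{"travel":[0,0,0],"rotation":[-7,0,0],"gripper":2},{"travel":[0,0,0],"rotation":[-7,0,0],"gripper":2},{"travel":[0,0,0],"rotation":[-4,0,0],"gripper":2},{"travel":[0,0,0],"rotation":[0,0,0],"gripper":2},{"travel":[0,0,0],"rotation":[0,0,0],"gripper":2},{"travel":[0,0,0],"rotation":[0,0,0],"gripper":2}]}}

```text
t: 33.43
tcp_pos: [0.5935, 0.2171, 0.2654]
tool_rot: [0.908, 0.063, 0.029, 0.412]
force: [0.8, 0.3, -3.0]
finger_gap: 0.13
```

```bash
python3 st.py; python3 look.py; python3 - <<'E'
from plan import *
m=R.from_quat(manip.sense()['tool_rot']).as_matrix();print(np.round(m,2).tolist())
from plugs import plugs
snap('side','s20.png');print([[int(x) for x in b[:3]] for b in plugs('side')])
E
```

```text
33.43 [0.5935 0.2171 0.2654] [ 0.8  0.3 -3. ] [0.91  0.067 0.001] 11.113325387265483 [ 0.53  0.71  1.21 -0.77  1.61  2.09]
[0.5935 0.2171 0.2654] 33.43
[300, 431, 18] [ 1.0334 -0.5179] 
[142, 250, 121] [0.6594 0.0902] 
[734, 66, 153] [0.6259 0.3346] 
[973, 72, 188] [0.5881 0.3299] 
[1429, 482, 197] [ 0.327  -1.7528] 
[870, 109, 214] [0.5545 0.2888] 
[2131, 469, 245] [ 0.0094 -1.655 ] 
[836, 110, 266] [0.4913 0.296 ] 
[[0.99, 0.09, 0.1], [0.14, -0.65, -0.75], [0.0, 0.75, -0.66]]
[[216, 275, 2], [132, 219, 7], [3893, 501, 183], [54, 273, 153], [141, 340, 284]]
```

```bash
python3 - <<'E'
from plan import *
u=np.array([-.141,.99]);v=np.array([-.99,-.141]);c=np.array([.583,.285])
for p in ((66,153),(72,188),(109,214),(110,266)):
    for z in (.016,.075,.1):
        q=onz('wrist',*p,z);print(p,z,np.round(q,3),'feeder xy mm',np.round([-(q-c)@v*1000,(q-c)@u*1000]))
E
```

```text
(66, 153) 0.016 [0.626 0.335] feeder xy mm [49. 44.]
(66, 153) 0.075 [0.632 0.338] feeder xy mm [55. 45.]
(66, 153) 0.1 [0.634 0.339] feeder xy mm [58. 46.]
(72, 188) 0.016 [0.588 0.33 ] feeder xy mm [12. 44.]
(72, 188) 0.075 [0.6   0.334] feeder xy mm [24. 46.]
(72, 188) 0.1 [0.605 0.335] feeder xy mm [29. 46.]
(109, 214) 0.016 [0.554 0.289] feeder xy mm [-28.   8.]
(109, 214) 0.075 [0.571 0.299] feeder xy mm [-10.  15.]
(109, 214) 0.1 [0.579 0.303] feeder xy mm [-2. 18.]
(110, 266) 0.016 [0.49  0.296] feeder xy mm [-90.  24.]
(110, 266) 0.075 [0.518 0.305] feeder xy mm [-61.  29.]
(110, 266) 0.1 [0.53  0.309] feeder xy mm [-49.  31.]
```

>>> {"method": "send_rows", "body": {"motion": [{"travel":[0,0,0],"rotation":[7,0,0],"gripper":2},{"travel":[0,0,0],"rotation":[7,0,0],"gripper":2},{"travel":[0,0,0],"rotation":[7,0,0],"gripper":2},{"travel":[0,0,0],"rotation":[7,0,0],"gripper":2},{"travel":[0,0,0],"rotation":[7,0,0],"gripper":2},{"travel":[0,0,0],"rotation":[7,0,0],"gripper":2},{"travel":[0,0,0],"rotation":[7,0,0],"gripper":2},{"travel":[0,0,0],"rotation":[0,0,0],"gripper":2},{"travel":[0,0,0],"rotation":[0,0,0],"gripper":2}]}}

```text
t: 34.33
tcp_pos: [0.5931, 0.2145, 0.2663]
tool_rot: [0.998, 0.068, 0.001, 0.002]
force: [0.4, 0.7, -3.1]
finger_gap: 0.129
```

```bash
python3 st.py; python3 - <<'E'
from plan import *
Rt=R.from_quat([.998,.07,0,0]); go([.638,-.1228,.15],Rt)
E
```

```text
34.33 [0.5931 0.2145 0.2663] [ 0.4  0.7 -3.1] [ 0.036 -0.07  -0.015] 10.998080866324358 [ 0.17  0.48  1.35 -0.    1.31  1.61]
turn deg [ 0.19 -0.05 -0.27] then travel(mm, new axes) [ -2.6 340.2 116.3]
```

>>> {"method": "send_rows", "body": {"motion": [{"travel":[0,15,0],"rotation":[0,0,-0.3],"gripper":2},{"travel":[0,30,0],"rotation":[0,0,0],"gripper":2},{"travel":[0,35,0],"rotation":[0,0,0],"gripper":2},{"travel":[0,35,0],"rotation":[0,0,0],"gripper":2},{"travel":[0,35,0],"rotation":[0,0,0],"gripper":2},{"travel":[0,35,0],"rotation":[0,0,0],"gripper":2},{"travel":[0,35,0],"rotation":[0,0,0],"gripper":2},{"travel":[0,35,5],"rotation":[0,0,0],"gripper":2},{"travel":[0,35,20],"rotation":[0,0,0],"gripper":2},{"travel":[-1,30,30],"rotation":[0,0,0],"gripper":2},{"travel":[-1,15,30],"rotation":[0,0,0],"gripper":2},{"travel":[0,5,30],"rotation":[0,0,0],"gripper":2}]}}

```text
t: 35.33
tcp_pos: [0.6406, -0.1211, 0.1496]
tool_rot: [0.997, 0.072, 0.0, 0.002]
force: [-0.5, 0.1, -3.7]
finger_gap: 0.134
```

>>> {"method": "send_rows", "body": {"motion": [{"travel":[0,0,30],"rotation":[0,0,0],"gripper":2},{"travel":[0,0,20],"rotation":[0,0,0],"gripper":2},{"travel":[0,0,0],"rotation":[0,0,0],"gripper":2},{"travel":[0,0,0],"rotation":[0,0,0],"gripper":2},{"travel":[0,0,0],"rotation":[0,0,0],"gripper":2}]}}

```text
t: 35.75
tcp_pos: [0.6413, -0.1179, 0.1019]
tool_rot: [0.997, 0.074, 0.001, 0.001]
force: [0.5, 0.2, -3.2]
finger_gap: 0.132
```

```bash
python3 st.py; python3 - <<'E'
from plan import *
Rt=R.from_quat([.998,.07,0,0]); go([.638,-.1228,.061],Rt)
E
```

```text
35.75 [ 0.6413 -0.1179  0.1019] [ 0.5  0.2 -3.2] [-0.044 -0.081 -0.034] 11.264839079319163 [-0.35  0.69  1.45 -0.    0.99  1.07]
turn deg [ 0.12 -0.11  0.42] then travel(mm, new axes) [-4.   4.4 40.9]
```

Lower gently and watch the force.

>>> {"method": "send_rows", "body": {"motion": [{"travel":[-4,4.5,15],"rotation":[0.1,-0.1,0.4],"gripper":2},{"travel":[0,0,12],"rotation":[0,0,0],"gripper":2},{"travel":[0,0,6],"rotation":[0,0,0],"gripper":2},{"travel":[0,0,4],"rotation":[0,0,0],"gripper":2},{"travel":[0,0,2],"rotation":[0,0,0],"gripper":2},{"travel":[0,0,0],"rotation":[0,0,0],"gripper":2},{"travel":[0,0,0],"rotation":[0,0,0],"gripper":2}]}}

```text
t: 36.33
tcp_pos: [0.6368, -0.1234, 0.0619]
tool_rot: [0.998, 0.069, -0.001, -0.001]
force: [-0.3, -0.8, -3.8]
finger_gap: 0.132
```

```bash
python3 st.py
```

```text
36.33 [ 0.6368 -0.1234  0.0619] [-0.3 -0.8 -3.8] [-0.035 -0.023 -0.003] 11.262045048806296 [-0.36  0.74  1.48  0.    0.92  1.07]
```

>>> {"method": "send_rows", "body": {"motion": [{"travel":[0,0,1],"rotation":[0,0,0],"gripper":2},{"travel":[0,0,0.5],"rotation":[0,0,0],"gripper":2},{"travel":[0,0,0.5],"rotation":[0,0,0],"gripper":2},{"travel":[0,0,0],"rotation":[0,0,0],"gripper":2}]}}

```text
t: 36.67
tcp_pos: [0.637, -0.1237, 0.061]
tool_rot: [0.998, 0.069, -0.0, -0.0]
force: [-1.5, 1.5, 5.5]
finger_gap: 0.13
```

Now resting on the mat. Release and lift straight up.

>>> {"method": "send_rows", "body": {"motion": [{"travel":[0,0,0],"rotation":[0,0,0],"gripper":15},{"travel":[0,0,0],"rotation":[0,0,0],"gripper":25},{"travel":[0,0,0],"rotation":[0,0,0],"gripper":40},{"travel":[0,0,0],"rotation":[0,0,0],"gripper":45},{"travel":[0,0,0],"rotation":[0,0,0],"gripper":45},{"travel":[0,0,-15],"rotation":[0,0,0],"gripper":45},{"travel":[0,0,-30],"rotation":[0,0,0],"gripper":45},{"travel":[0,0,-40],"rotation":[0,0,0],"gripper":45},{"travel":[0,0,-40],"rotation":[0,0,0],"gripper":45},{"travel":[-30,0,-30],"rotation":[0,0,0],"gripper":45},{"travel":[-40,0,-20],"rotation":[0,0,0],"gripper":45},{"travel":[-40,0,0],"rotation":[0,0,0],"gripper":45}]}}

```text
t: 37.67
tcp_pos: [0.5338, -0.1399, 0.2376]
tool_rot: [0.998, 0.07, 0.004, 0.002]
force: [0.2, -0.8, 1.0]
finger_gap: 0.528
```

>>> {"method": "send_rows", "body": {"motion": [{"travel":[-40,20,0],"rotation":[0,0,0],"gripper":45},{"travel":[-20,40,0],"rotation":[0,0,0],"gripper":45},{"travel":[0,40,0],"rotation":[0,0,0],"gripper":45},{"travel":[0,40,0],"rotation":[0,0,0],"gripper":45},{"travel":[0,40,0],"rotation":[0,0,0],"gripper":45},{"travel":[0,0,0],"rotation":[0,0,0],"gripper":45},{"travel":[0,0,0],"rotation":[0,0,0],"gripper":45}]}}

```text
t: 38.25
tcp_pos: [0.4998, -0.3227, 0.2321]
tool_rot: [0.998, 0.067, -0.001, -0.001]
force: [0.2, -0.1, -0.6]
finger_gap: 0.528
```

```bash
python3 st.py; python3 plugs.py | sed 's/np\.[a-z0-9]*//g'; python3 fol.py; python3 - <<'E'
from h import *
t=snap('top','t9.png');s=snap('side','s9.png')
a=cv2.resize(t[110:310,140:500],None,fx=2,fy=2,interpolation=cv2.INTER_CUBIC)
b=cv2.resize(s[130:230,230:410],None,fx=720/180,fy=2,interpolation=cv2.INTER_CUBIC)
cv2.imwrite('pics/c30.png',np.vstack([a,b])[:,:,::-1])
E
```

```text
38.25 [ 0.4998 -0.3227  0.2321] [ 0.2 -0.1 -0.6] [ 0.004  0.007 -0.049] 45.056453998872506 [-0.76  0.46  1.48 -0.    1.2   0.68]
top ((104), (185.5), (201.3), (180), (196), (12), (11)) [0.612 0.307]
top ((273), (175.3), (214.0), (161), (207), (30), (15)) [0.579 0.334]
top ((32), (418.9), (229.0), (417), (221), (8), (15)) [ 0.52  -0.318]
top ((114), (179.6), (236.5), (173), (231), (15), (11)) [0.518 0.321]
side ((216), (275.6), (2.0), (255), (0), (57), (7)) [1.735 3.236]
side ((3619), (513.8), (188.7), (348), (97), (292), (181)) [ 1.284 -0.228]
side ((49), (271.8), (152.8), (269), (149), (7), (9)) [0.61  0.417]
side ((141), (340.5), (284.9), (334), (279), (14), (13)) [ 0.517 -0.344]
start [([17, 18, 4, 5, 12], [19.0, 19.75]), ([4, 22, 7, 6, 27], [7.22, 24.07])]
now [([3, 22, 7, 4, 19], [6.42, 23.37])]
```

View pics/c30.png

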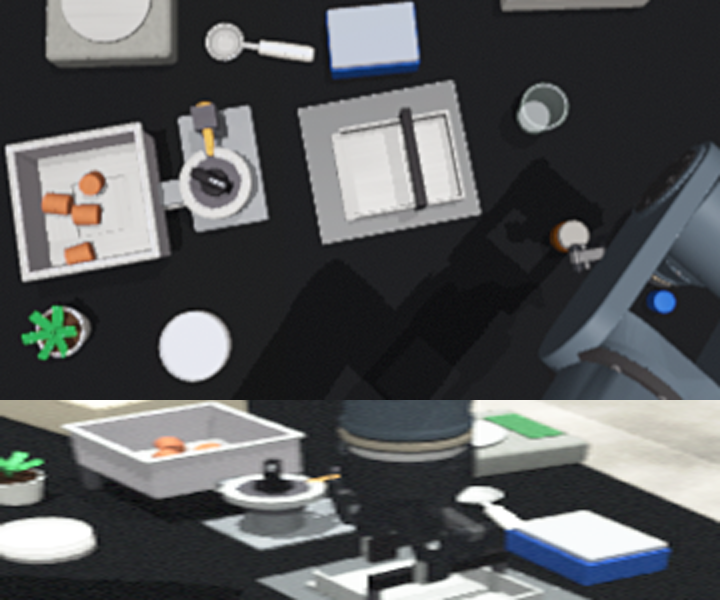

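```bash
python3 -c "
from station import manip
print(manip.sign_off())"
```

```text
the job is handed in; nothing more can be done
None
```

The job is done and handed in at about 38 s of robot time. Only four terracotta plugs were on the bench at the start.

- **Gate:** I turned the knob clockwise about 95° until the brass follower dropped into the notch. The side view then no longer showed the follower's tail button. In the last top picture the gate plate covers the hopper outlet.
- **Plugs:** All four went into the scoop. I then tipped it over the hopper, and the wrist load fell from 4.4 N to 3.0 N, which is the empty scoop. The last top picture shows all four inside the hopper and none went astray.
- **Scoop:** It stands on its mat, lowered to within about 1 mm of its starting position until it bore on the mat. The jar, beaker, dishes, seedling, tip box and the blue and purple look-alikes were not touched on purpose. The arm hid part of the jar area in the final picture, so that spot was last checked earlier.

**What went wrong or disagreed:**
- **First grasp:** it missed and had to be repeated.
- **First plug:** it fell on its side in the scoop.
- **Position estimates:** the top camera and the wrist camera differed by up to about 7 mm at the knob, and I corrected that by feel.
- **Finger opening:** the reading was about 2 to 3 mm below the true widths.

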